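# Pack the seed carrier and hang it on the double hook

## Task

Stand the two loose blue-lidded seed tins in the open steel basket beside the blue-lidded tin that is already there, so that all three stand upright on its floor. Then raise the basket's red-gripped handle and hang the loaded basket by it on the orange double hook of the blue stand, the handle bar lying in the dips of both prongs, and let go with it hanging level and still. Leave the white-lidded tin and the jars where they stand.

Things in the scene. Friction and masses are not known exactly. Their poses are not given: they have to be found in the camera images.
- basket: Loose open steel basket, 0.42 kg, left or right of the robot. Origin: centre of underside; x = length (within 0.25 rad of world x), z up. Inside 190 (x) x 144 mm (y); walls 3 thick, 40 high; floor 3 thick. Ears at x=0, y=+-73.5, 22 wide, 103 high hold the handle pivots, 95 above the underside. Three blue-lidded tins fit in a row along x, 22 mm to spare; finger room remains at +-y
- bail (a joint): Free-swinging handle of the basket (0.07 kg): two arms 140 mm long at y=+-82 mm outside it, joined by a round bar 10 mm thick. Rad: 0 = folded on its stop, arms towards basket +x, 10 deg below level; 1.745 = straight up, bar 235 mm above the underside; stop at 2.2. Starts folded, falls back if let go. The loaded basket hangs level from it
- bail_grip (a point): Middle of the handle bar, on its axis, in a red grip sleeve 14 mm thick and 50 mm long; its y runs along the bar. Folded: 138 mm from the basket's origin along its +x, 71 mm above its underside
- tin_small: Loose closed seed tin, aluminium with blue lid, 40 mm (its x) by 58 mm (its y) by 90 mm high, about 0.12 kg, loose on the bench. Origin: centre of its underside
- tin_wide: Loose closed seed tin, aluminium with blue lid, 72 mm (its x) by 56 mm (its y) by 90 mm high, about 0.12 kg, loose on the bench. Origin: centre of its underside
- tin_loaded: The blue-lidded tin that already stands in the basket against its -x end, 56 mm (its x) by 60 mm (its y) by 90 mm high, about 0.12 kg. Origin: centre of its underside
- tin_spare: White-lidded tin, 54 by 54 by 90 mm, standing among the loose tins; a bystander, to be left alone. Origin: centre of its underside
- stand: Fixed blue stand, x within 0.25 rad of world x. Origin: bench, below hook seat. Base plate x -70..190, y +-80, 10 mm high; post 30 mm square at x=150, 300 high; crossbar 130 mm (y) at x=135, 271 high. Two orange rubber-dipped prongs, 8 mm round, at y=+-46, run from it towards -x at 271 high (axis), dip to 259 at x=0, end in upturned tips at x=-36, tops 285 high
- hook_seat (a point): Where the middle of the handle bar's axis lies when hung: midway between the prongs' dips, 268 mm above the bench. Axes as the stand's: y across the prongs, -x out past the tips. Bring the bar over the tips from the -x side, so that both prongs pass under it between the arms, then lower it
- jar_small: Closed amber jar, 60 mm in diameter, 80 mm high, standing on the bench's left side; a bystander. Origin: centre of its underside
- jar_big: Closed amber jar, 84 mm in diameter, 95 mm high, standing at the far edge of the bench; a bystander. Origin: centre of its underside
Not all that is in view belongs to the job. What is shaped like the tin_wide but turquoise is not meant.

How it is judged:
By the outcome, as a careful person would: the job done as asked, in the order asked, and still so for the second after the job is handed in, with the robot touching nothing.
It also fails if it takes over 72 s, if anything falls off the work surface, if the arm or the gripper's body presses on something with over 40 N, if the wrist force passes 120 N, or if a joint passes its speed limit or range.

## Robot

A 7-joint arm with a two-finger parallel gripper is mounted at the origin on the work surface. World frame = base frame: x ahead of the robot, y to its left, z up, the work surface at z = 0. Lengths are in m, angles in rad, forces in N, time in s.
With the tool pointing down it reaches from about 0.425 to 0.875 m from the base axis. Payload 9.9 kg.
Tool frame: the origin (TCP) lies midway between the tips of the shut fingers; the grasp point (between the pads) lies 19 mm behind it; z points along the fingers, y is the direction in which the jaws open and shut (so a half turn about z gives the same grasp; the last joint's range is limited). The gripper opens to 85 mm and grips with 20 to 120 N. Pads are 22 mm wide; open, the fingers measure 114 mm over their backs; the gripper's body (76 mm by 85 mm) begins 54 mm behind the grasp point. The pads swing forward as they close: fully open they stand 13 mm farther back than shut.
Start: joints at [-1.353, 0.576, 0.025, 1.437, -0.015, 1.129, -0.057], TCP at [0.201, 0.644, 0.231] pointing down, gripper open.
Joint ranges: [-2.76, 2.76], [-0.34, 2.15], [-1.52, 1.57], [0.19, 2.46], [-1.09, 4.23], [0.17, 1.99], [-2.82, 2.82]. Speed limits (rad/s): [2.22, 2.22, 3.01, 3.01, 3.14, 3.14, 3.14].

## Interface

Orientations are given as a rotation vector (axis times angle).
In Python, from station import bot gives the robot as it stands.
- The arm moves only by the tool jog_arm, never from a script. Its arguments are lists of equal length, an entry for each row: "slide": the shift along the tool's x, y, z in mm, a list of three; "twist": the turn, a rotation vector about the tool's x, y, z in rad, a list of three; "jaw": the opening, from 0 (shut) to 1 (fully open). In form: {"slide": [[x, y, z], ...], "twist": [[rx, ry, rz], ...], "jaw": [jaw, ...]}. A call has 1 to 8 rows; each row is the pose to reach, as a shift and turn from the pose commanded when the call began, along the tool's axes at that moment; what a row does not reach only later rows make up. A row lasts 1/8 s, in which the tool goes at most 62.5 mm and 10.7 degrees, less where a joint would pass 70% of its speed; a pose out of reach is approached as far as the arm can. A call with a gripper value outside its range is refused whole. The fingers move at their own pace and stop on an object; "squeeze" is the grip in N (left out, the last holds). Time passes only in rows, so rows that repeat a pose let the fingers close. It gives the time, the measured TCP pose, the force and the opening at its end, in the units of the state.
- bot.get_obs(): the state, without advancing time (a new reading comes with each control period).
- bot.grab_frame(name): name is "scene" or "top" or "wrist"; returns a dict with "frame" (420x560x3 uint8, red, green, blue), "z_map" (420x560 float32, m along the optical axis (not along the pixel's ray), 0 where there is no reading), "fx", "fy", "cx", "cy" (pixels), "eye" and "orientation" of the camera in the world; the wrist camera has in their place "tool_from_camera" (4x4, takes a point from camera to tool coordinates, whose origin is the TCP and whose axes are the flange's). Camera axes: x right, y down, z forward; pixel columns grow to the right and rows downward; lengths in m; the calibration is good to about 2 mm. The wrist camera is an equidistant fisheye: a pixel r from the principal point sees the ray r / f radians off the axis. A picture is of the moment at which its call begins: read the wrist's pose just before it.
- bot.hand_in(): hands the job in, once; it reports no verdict.
The state is a dict: "time": time; "joint_pos": joint angles; "dq": joint speeds; "joint_torque": joint torques, N m; "ee_pos": TCP position; "tcp_rot": TCP orientation; "force": force on the tool from outside, world axes, zero at the start; "torque": the same for the moment, N m; "width": finger opening in m.
Only numpy, scipy, OpenCV 4.12 (cv2) and the standard library are available. Lean on these libraries where they do the work, as an engineer would, in place of code of your own. Each camera call takes 0.05 s, during which the arm holds its last target.

## Working session

There is one attempt and no reset: what is moved stays moved. The work goes in short steps, Python scripts to look and compute and a tool call to move; the robot and the scene stay as the last step left them, time stands still between calls to the robot, and variables do not carry over. Pictures are saved under pics/ and viewed, and the job is handed in when it is done.

Besides the shell and the picture viewer there is one more tool, called by a JSON object that holds its "fn" and its "kwargs". jog_arm: Moves the arm, as the interface text tells. Its arguments: {"type":"object","properties":{"slide":{"type":"array","items":{"type":"array","items":{"type":"number"}}},"twist":{"type":"array","items":{"type":"array","items":{"type":"number"}}},"jaw":{"type":"array","items":{"type":"number"}},"squeeze":{"type":"number"}},"required":["slide","twist","jaw"]}

```bash
ls; mkdir -p pics
python3 - <<'E'
from station import bot
import cv2,pickle
print(bot.get_obs())
for n in ["scene","top","wrist"]:
    o=bot.get_obs();f=bot.grab_frame(n)
    pickle.dump((o,f),open(f"{n}0.pkl","wb"))
    cv2.imwrite(f"pics/{n}0.png",f["frame"][:,:,::-1])
    print(n,{k:v for k,v in f.items() if k not in("frame","z_map")})
E
```

```text
pics
{'time': 0.0, 'joint_pos': array([-1.3527626 ,  0.57651428,  0.02483304,  1.43793235, -0.01503264,
        1.12901825, -0.05652307]), 'dq': array([ 2.30692181e-05,  1.71770651e-03, -1.04817602e-03, -6.38462481e-04,
        8.60436334e-04,  2.28163261e-03,  9.40859266e-04]), 'joint_torque': array([-1.74086140e-04, -7.65780258e+01,  2.25047685e+00, -2.85971153e+01,
        1.52507873e-02,  1.32671784e-02, -2.03511149e-05]), 'ee_pos': array([0.2004971 , 0.6440398 , 0.23044581]), 'tcp_rot': array([-4.72281822e-01, -3.10568514e+00,  2.63286354e-03]), 'force': array([ 0.47589886,  0.09889368, -0.40583211]), 'torque': array([0.02493645, 0.01879277, 0.02060549]), 'width': 0.08540177349134306}
scene {'fx': 515.2888834701115, 'fy': 515.2888834701115, 'cx': 282.15634121649407, 'cy': 211.4465836791781, 'eye': array([1.24166424, 0.35154425, 1.28256687]), 'orientation': array([-1.49921429, -2.33495676,  0.6478458 ])}
top {'fx': 428.3811572450654, 'fy': 428.3811572450654, 'cx': 285.61830914077046, 'cy': 206.57378909455986, 'eye': array([0.53664628, 0.09207473, 1.30355766]), 'orientation': array([-2.20369659,  2.18305333, -0.05525942])}
wrist {'fx': 325.19226210127806, 'fy': 325.19226210127806, 'cx': 284.87630827952336, 'cy': 212.53861878720718, 'tool_from_camera': array([[ 6.33699084e-04, -9.55860043e-01, -2.93821675e-01,
         7.55501127e-02],
       [ 9.99999322e-01,  8.92897485e-04, -7.48026416e-04,
         4.63863465e-04],
       [ 9.77361196e-04, -2.93821001e-01,  9.55859960e-01,
        -1.42241017e-01],
       [ 0.00000000e+00,  0.00000000e+00,  0.00000000e+00,
         1.00000000e+00]])}
```

View pics/scene0.png

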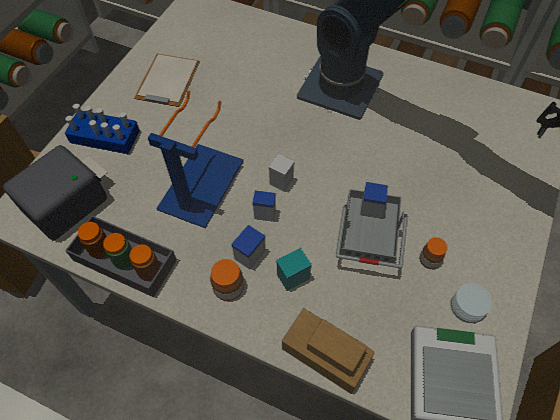

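View pics/top0.png

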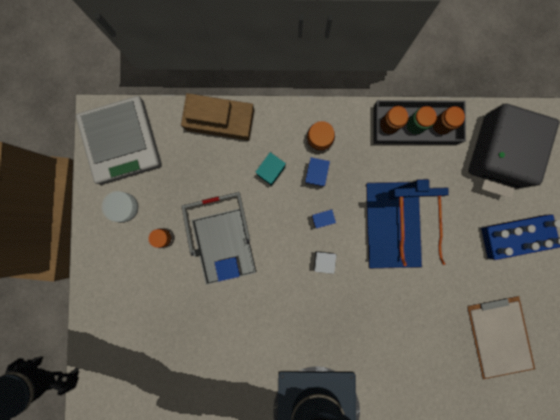

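View pics/wrist0.png

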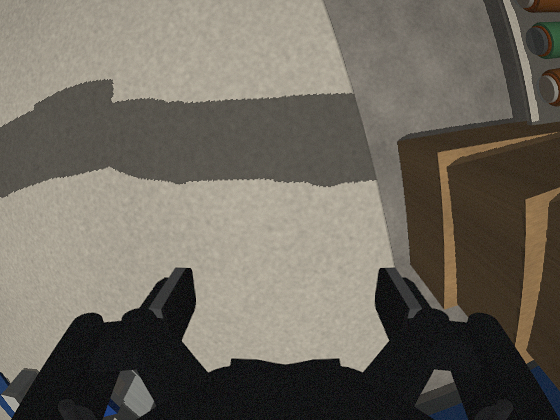

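Candidates in the top view are: blue tins at (317,172) (wide) and (323,219) (small). The loaded tin is at (228,268), in the basket. Decoys are the turquoise tin (270,168) and the white tin (325,262). Next I'll take close crops and measure.

```bash
cat > h.py <<'E'
import numpy as np,cv2,pickle
from scipy.spatial.transform import Rotation as R
def cloud(f):
    z=f["z_map"];v,u=np.mgrid[:z.shape[0],:z.shape[1]]
    p=np.stack([(u-f["cx"])/f["fx"]*z,(v-f["cy"])/f["fy"]*z,z],-1)
    return p@R.from_rotvec(f["orientation"]).as_matrix().T+f["eye"]
def rect(p):
    r=cv2.minAreaRect((p[:,:2]*1000).astype(np.float32));(c,s,a)=r
    return np.round(c,1),np.round(s,1),round(a,1)
E
python3 - <<'E'
from h import *
o,f=pickle.load(open("top0.pkl","rb"));P=cloud(f)
im=f["frame"];hsv=cv2.cvtColor(im,cv2.COLOR_RGB2HSV)
for n,(u,v) in dict(wide=(317,172),small=(323,219),load=(228,268),turq=(270,168),white=(325,262)).items():
    w=np.zeros(im.shape[:2],bool);w[v-25:v+25,u-25:u+25]=1
    m=w&(P[...,2]>.082)&(P[...,2]<.1)
    if n=="load": m&=(hsv[...,1]>120)&(abs(hsv[...,0].astype(int)-112)<12)
    q=P[m];print(n,m.sum(),rect(q),np.median(q[:,2]),hsv[v,u])
crop=im[90:300,150:470];cv2.imwrite("pics/crop1.png",cv2.resize(crop,(800,525),interpolation=cv2.INTER_CUBIC)[:,:,::-1])
# jars
print("bench z",np.median(P[300:320,150:250,2]))
# red grip
m=((hsv[...,0]<6)|(hsv[...,0]>174))&(hsv[...,1]>150);m[:,:170]=0;m[:,250:]=0;m[:185]=0;m[215:]=0
print("grip",m.sum(),rect(P[m]),np.median(P[m],0),np.argwhere(m).mean(0))
for z in (0.04,0.103):
    pass
# orange prongs
m=(hsv[...,0]>5)&(hsv[...,0]<16)&(hsv[...,1]>150);m[:,:390]=0;m[:,450:]=0;m[:190]=0;m[275:]=0
q=P[m];q=q[q[:,2]>.2];print("prong",len(q))
for s in (q[q[:,1]>np.median(q[:,1])],q[q[:,1]<=np.median(q[:,1])]):
    print(rect(s),s[:,2].min(),s[:,2].max())
# stand base
m=(hsv[...,0]>100)&(hsv[...,0]<120)&(hsv[...,1]>100)&(P[...,2]<.02)&(P[...,2]>.003);m[:,:355]=0;m[:,430:]=0
print("base",m.sum(),rect(P[m]))
m=(P[...,2]>.255)&(P[...,2]<.32)&(hsv[...,0]>100)&(hsv[...,0]<125);m[:,:380]=0;m[:,455:]=0;m[:170]=0;m[210:]=0
print("crossbar",m.sum(),rect(P[m]))
E
```

```text
wide 515 (array([703.2,   6.2]), array([57.1, 73. ]), 78.9) 0.09074494981745596 [110 164 118]
small 303 (array([568.7, -12.8]), array([40.8, 59.4]), 16.5) 0.09063716276506817 [109 161 122]
load 405 (array([424.9, 259.2]), array([53.6, 58.8]), 13.4) 0.09317842137881094 [110 175 112]
turq 514 (array([712.9, 141.1]), array([57.1, 73.1]), 54.5) 0.09062852249724929 [ 87 157 112]
white 390 (array([444.1, -17.2]), array([55.4, 55.3]), 84.9) 0.0907995428682653 [ 75   3 152]
bench z -5.406443812794315e-05
grip 55 (array([618.3, 312.3]), array([ 9. , 44.9]), 14.5) [0.6184112  0.31190558 0.07622913] [200.10909091 210.29090909]
prong 286
(array([570.8, -67.8]), array([288.7, 153.3]), 74.1) 0.259029365255361 1.3035576648707483
(array([ 538.9, -232. ]), array([159.9,  94.1]), 1.7) 0.26014580005654064 0.288975271348644
base 3587 (array([ 554.6, -229.7]), array([254.1, 157.9]), 2.0)
crossbar 631 (array([ 638.7, -226.8]), array([ 38.9, 129.9]), 1.9)
```

View pics/crop1.png

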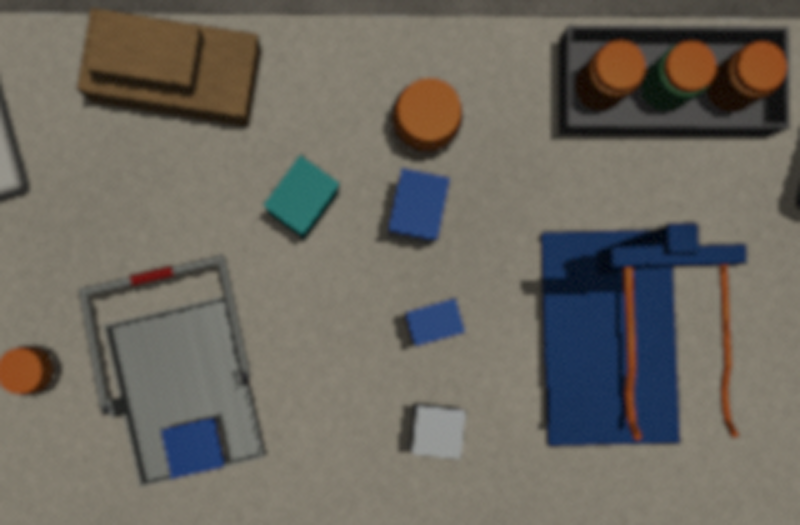

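Run:
```python
from h import *
o,f=pickle.load(open("top0.pkl","rb"));P=cloud(f)
im=f["frame"];hsv=cv2.cvtColor(im,cv2.COLOR_RGB2HSV)
w=np.zeros(im.shape[:2],bool);w[185:290,178:262]=1
m=w&(P[...,2]>.03)&(P[...,2]<.046)
print("rim",m.sum(),rect(P[m]))
m2=w&(P[...,2]>.085)&(P[...,2]<.11)&(hsv[...,1]<90)
n,l,s,c=cv2.connectedComponentsWithStats(m2.astype(np.uint8))
for i in range(1,n):
  if s[i,4]>2:print("hi",s[i,4],c[i],np.round(P[l==i].mean(0),4))
m3=w&(P[...,2]>.06)&(P[...,2]<.085)&(np.mgrid[:420,:560][0]<215)
n,l,s,c=cv2.connectedComponentsWithStats(m3.astype(np.uint8))
for i in range(1,n):
  if s[i,4]>5:print("bail",s[i,4],c[i],rect(P[l==i]),)
th=np.deg2rad(14)
ex=np.array([np.cos(th),np.sin(th)]);ey=np.array([-ex[1],ex[0]])
q=P[m][:,:2];print(np.percentile(q@ex,[0,1,5,95,99,100]),np.percentile(q@ey,[0,1,5,95,99,100]))
# per-angle tightness
for a in range(10,19):
    t=np.deg2rad(a);e=np.array([np.cos(t),np.sin(t)]);n_=np.array([-e[1],e[0]])
    x=q@e;y=q@n_;print(a,np.ptp(x).round(4),np.ptp(y).round(4),(x.max()+x.min())/2*e+(y.max()+y.min())/2*n_)
# jar positions
for n_,(u,v) in dict(jb=(321,136),js=(160,238)).items():
    q=P[v-6:v+6,u-6:u+6].reshape(-1,3);print(n_,np.median(q,0))
# scene view: tins
o,f=pickle.load(open("scene0.pkl","rb"));Q=cloud(f);hs=cv2.cvtColor(f["frame"],cv2.COLOR_RGB2HSV)
for n,(u,v) in dict(wide=(249,240),small=(264,198),load=(376,190)).items():
    w=np.zeros(Q.shape[:2],bool);w[v-22:v+22,u-22:u+22]=1
    q=Q[w&(Q[...,2]>.084)&(Q[...,2]<.1)&(hs[...,1]>100)];print("scene",n,rect(q))
m=((hs[...,0]<6)|(hs[...,0]>174))&(hs[...,1]>150);m[:,:340]=0;m[:,410:]=0;m[:250]=0;m[275:]=0
print("scene grip",rect(Q[m]),np.median(Q[m],0))
m=(hs[...,0]>5)&(hs[...,0]<16)&(hs[...,1]>150)&(Q[...,2]>.24);m[:,:150]=0;m[:,230:]=0;m[:80]=0;m[160:]=0
n,l,s,c=cv2.connectedComponentsWithStats(m.astype(np.uint8),connectivity=8)
for i in range(1,n):
  if s[i,4]>20:
    q=Q[l==i];print("prong",s[i,4],rect(q));
    for lo in np.arange(.44,.64,.02):
        k=q[(q[:,0]>lo)&(q[:,0]<lo+.02)]
        if len(k):print("  ",round(lo+.01,3),np.median(k,0).round(4),k[:,2].max().round(4))
```

```text
rim 262 (array([485.8, 279.7]), array([196.4, 151.1]), 14.5)
hi 118 [245.26271186 228.87288136] [0.5368 0.2086 0.0944]
hi 127 [189.72440945 242.34645669] [0.4973 0.3646 0.0937]
hi 4 [214.75 261.75] [0.4434 0.2935 0.0914]
bail 313 [213.87220447 201.27476038] (array([610.1, 305.3]), array([ 64. , 182.5]), 0.5)
[0.44131201 0.44142428 0.44242011 0.63648708 0.63707967 0.63756429] [0.07763441 0.07847028 0.07906994 0.22801288 0.22899229 0.22953515]
10 0.205 0.1615 [0.48616457 0.27909769]
11 0.2027 0.1588 [0.486173   0.27902747]
12 0.2004 0.1562 [0.48617211 0.27901294]
13 0.1981 0.1536 [0.4861981  0.27902545]
14 0.1963 0.1519 [0.48625901 0.27952455]
15 0.1974 0.1512 [0.48553919 0.28028308]
16 0.1997 0.1539 [0.48550832 0.28028737]
17 0.2019 0.1567 [0.48549923 0.28021888]
18 0.2041 0.1596 [0.48548779 0.28016472]
jb [ 0.80373444 -0.00096635  0.09546974]
js [0.50974233 0.45413978 0.07966004]
scene wide (array([724.8,   5.1]), array([ 58.5, 118.6]), 78.8)
scene small (array([567.6,  -9. ]), array([42.7, 58.4]), 19.6)
scene load (array([423.5, 264.2]), array([59.9, 60.9]), 13.8)
scene grip (array(
[... 241 characters left out ...]
 -0.2751  0.262 ] 0.2675
   0.51 [ 0.5096 -0.2742  0.267 ] 0.2699
   0.53 [ 0.531  -0.2727  0.2738] 0.2781
   0.55 [ 0.5508 -0.2726  0.2737] 0.2771
   0.57 [ 0.5706 -0.2721  0.2739] 0.2781
   0.59 [ 0.5893 -0.2707  0.2754] 0.2796
   0.61 [ 0.607  -0.2716  0.274 ] 0.2762
prong 128 (array([872.5,  49.4]), array([950.4,  84.2]), 34.2)
   0.45 [ 0.4587 -0.1831  0.2846] 0.2869
   0.47 [ 0.4667 -0.1837  0.2697] 0.2841
   0.49 [ 0.4864 -0.1834  0.2636] 0.2674
   0.51 [ 0.5109 -0.182   0.2691] 0.275
   0.53 [ 0.5308 -0.1826  0.2747] 0.2775
   0.55 [ 0.5515 -0.1804  0.2741] 0.279
   0.57 [ 0.5688 -0.1797  0.2745] 0.2777
   0.59 [ 0.5902 -0.1791  0.2741] 0.2769
   0.61 [ 0.6051 -0.1789  0.2747] 0.2785
```

```bash
cat > p.py <<'E'
# usage: p.py x y z(mm, TCP) jawangle(deg world, direction of tool y)
import sys;from h import *
from station import bot
o=bot.get_obs();M=R.from_rotvec(o["tcp_rot"]);a=list(map(float,sys.argv[1:]))
p=o["ee_pos"]*1000;m=M.as_matrix()
cur=np.rad2deg(np.arctan2(m[1,1],m[0,1]))
print("t",round(o["time"],2),"p",p.round(1),"jaw",cur.round(2),"w",round(o["width"]*1000,1),"F",o["force"].round(1),"tilt",np.rad2deg(np.arccos(-m[2,2])).round(2))
for i in range(0,len(a),4):
    x,y,z,d=a[i:i+4]
    t=np.deg2rad(d);Y=np.array([np.cos(t),np.sin(t),0]);Z=np.array([0,0,-1.]);X=np.cross(Y,Z)
    T=np.stack([X,Y,Z],1)
    print("slide",(m.T@(np.array([x,y,z])-p)).round(1),"twist",R.from_matrix(m.T@T).as_rotvec().round(3))
E
python3 p.py 703 6 230 78.9  703 6 46 78.9
```

```text
t 0.15 p [200.5 644.2 230.6] jaw 72.71 w 85.9 F [-0.  -0.8  0.7] tilt 0.07
slide [-669.4 -460.     1.3] twist [-0.001  0.    -0.108]
slide [-669.4 -459.8  185.3] twist [-0.001  0.    -0.108]
```

{"fn": "jog_arm", "kwargs": {"slide": [[-20,-14,0],[-60,-41,0],[-104,-71,0],[-149,-102,0],[-194,-133,0],[-239,-164,0],[-284,-195,0],[-329,-226,0]], "twist": [[0,0,-0.01],[0,0,-0.02],[0,0,-0.03],[0,0,-0.04],[0,0,-0.05],[0,0,-0.07],[0,0,-0.09],[0,0,-0.108]], "jaw": [1,1,1,1,1,1,1,1], "squeeze": 40}}

```text
time: 1.15
ee_pos: [0.4484, 0.3294, 0.2312]
tcp_rot: [-0.303, -3.127, 0.0]
force: [1.8, -0.3, -0.2]
width: 0.0851
```

```bash
python3 p.py 703 6 230 78.9  703 6 46 78.9
```

```text
t 1.15 p [448.4 329.4 231.2] jaw 78.94 w 85.1 F [ 1.8 -0.3 -0.2] tilt 0.01
slide [-311.9 -268.5    1.2] twist [-0.    -0.     0.001]
slide [-311.9 -268.5  185.2] twist [-0.    -0.     0.001]
```

{"fn": "jog_arm", "kwargs": {"slide": [[-45,-39,0],[-90,-77,0],[-135,-116,0],[-180,-155,0],[-225,-194,0],[-268,-231,0],[-300,-258,0],[-312,-268,0]], "twist": [[0,0,0],[0,0,0],[0,0,0],[0,0,0],[0,0,0],[0,0,0],[0,0,0],[0,0,0]], "jaw": [1,1,1,1,1,1,1,1]}}

```text
time: 2.15
ee_pos: [0.7029, 0.0045, 0.2305]
tcp_rot: [-0.309, -3.126, 0.002]
force: [-0.4, 1.1, 0.0]
width: 0.0857
```

```bash
python3 p.py 703 6 46 78.9
python3 - <<'E'
from h import *
from station import bot
o=bot.get_obs();f=bot.grab_frame("wrist");pickle.dump((o,f),open("w1.pkl","wb"));cv2.imwrite("pics/w1.png",f["frame"][:,:,::-1])
E
```

```text
t 2.15 p [702.9   4.5 230.5] jaw 78.69 w 85.7 F [-0.4  1.1  0. ] tilt 0.09
slide [1.000e-01 1.800e+00 1.845e+02] twist [-0.002 -0.    -0.004]
```

View pics/w1.png

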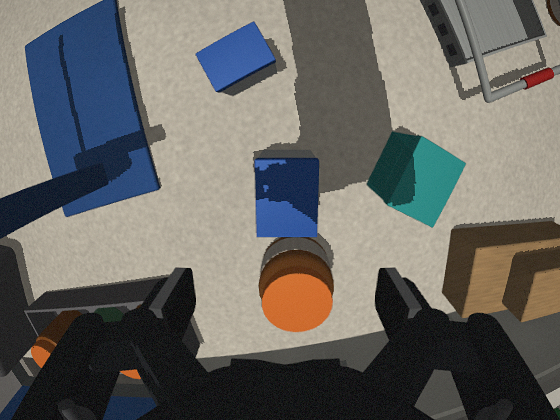

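Wrist view: the wide blue lid spans (255–320, 157–237) and is centred between the fingers. The turquoise tin is at (415,180) and the big jar at (297,300). The target is the blue one. I'll refine by casting wrist rays.

```bash
cat >> h.py <<'E'
def wray(o,f,uv,z):
    uv=np.atleast_2d(np.asarray(uv,float));d=uv-[f["cx"],f["cy"]];r=np.linalg.norm(d,axis=1)+1e-9;t=r/f["fx"]
    c=np.stack([d[:,0]/r*np.sin(t),d[:,1]/r*np.sin(t),np.cos(t)],1)
    T=f["tool_from_camera"];M=R.from_rotvec(o["tcp_rot"]).as_matrix()
    e=M@T[:3,3]+o["ee_pos"];w=c@T[:3,:3].T@M.T
    return e+w*((z-e[2])/w[:,2])[:,None]
E
python3 - <<'E'
from h import *
o,f=pickle.load(open("w1.pkl","rb"))
hsv=cv2.cvtColor(f["frame"],cv2.COLOR_RGB2HSV)
m=((abs(hsv[...,0].astype(int)-112)<14)&(hsv[...,1]>120)).astype(np.uint8);
for n,(a,b,c,d) in dict(wide=(240,140,335,245),small=(185,15,290,105)).items():
    k=np.zeros_like(m);k[b:d,a:c]=m[b:d,a:c]
    N,l,s,ce=cv2.connectedComponentsWithStats(k);i=1+s[1:,4].argmax()
    v,u=np.nonzero(l==i)
    h=cv2.convexHull(np.stack([u,v],1).astype(np.int32))[:,0]
    print(n,s[i],rect(wray(o,f,h,.09)))
E
```

```text
wide [ 255  158   64   79 4893] (array([701.1,   6.4]), array([56.1, 72.9]), 78.8)
small [ 196   22   80   70 3089] (array([568.3, -12.4]), array([42.6, 58.4]), 16.2)
```

{"fn": "jog_arm", "kwargs": {"slide": [[0,2,20],[0,2,60],[0,2,105],[0,2,145],[0,2,172],[0,2,184],[0,2,184],[0,2,184]], "twist": [[0,0,-0.004],[0,0,-0.004],[0,0,-0.004],[0,0,-0.004],[0,0,-0.004],[0,0,-0.004],[0,0,-0.004],[0,0,-0.004]], "jaw": [1,1,1,1,1,1,0.5,0.5], "squeeze": 40}}

```text
time: 3.2
ee_pos: [0.7034, 0.01, 0.049]
tcp_rot: [0.297, 3.125, 0.0]
force: [0.4, 0.6, -1.2]
width: 0.0559
```

{"fn": "jog_arm", "kwargs": {"slide": [[0,0,0],[0,0,0],[0,0,0],[0,0,0]], "twist": [[0,0,0],[0,0,0],[0,0,0],[0,0,0]], "jaw": [0.5,0.5,0.5,0.5]}}

```text
time: 3.7
ee_pos: [0.7033, 0.01, 0.0488]
tcp_rot: [0.297, 3.125, 0.001]
force: [-0.1, 1.3, 6.0]
width: 0.0555
```

{"fn": "jog_arm", "kwargs": {"slide": [[0,0,-10],[0,0,-35],[0,0,-70],[0,0,-105],[0,0,-130],[0,0,-140]], "twist": [[0,0,0],[0,0,0],[0,0,0],[0,0,0],[0,0,0],[0,0,0]], "jaw": [0.5,0.5,0.5,0.5,0.5,0.5]}}

```text
time: 4.45
ee_pos: [0.7031, 0.0097, 0.1895]
tcp_rot: [0.298, 3.125, 0.001]
force: [0.3, 0.7, -0.6]
width: 0.0558
```

```bash
python3 p.py 490.5 280.8 187 104.3
```

```text
t 4.45 p [703.1   9.7 189.5] jaw 79.12 w 55.8 F [ 0.3  0.7 -0.6] tilt 0.15
slide [260.  226.1   1.9] twist [ 0.     0.003 -0.44 ]
```

{"fn": "jog_arm", "kwargs": {"slide": [[12,10,0],[45,39,0],[88,77,0],[132,115,0],[176,153,0],[218,190,0],[250,217,0],[260,226,0]], "twist": [[0,0,-0.03],[0,0,-0.08],[0,0,-0.15],[0,0,-0.22],[0,0,-0.29],[0,0,-0.36],[0,0,-0.41],[0,0,-0.44]], "jaw": [0.5,0.5,0.5,0.5,0.5,0.5,0.5,0.5]}}

```text
time: 5.45
ee_pos: [0.486, 0.2837, 0.1862]
tcp_rot: [0.404, -3.113, -0.001]
force: [0.1, 0.0, -1.8]
width: 0.0556
```

```bash
python3 - <<'E'
from h import *
from station import bot
for n in ["wrist","top"]:
    o=bot.get_obs();f=bot.grab_frame(n);pickle.dump((o,f),open(n+"2.pkl","wb"));im=f["frame"]
    if n=="top":im=cv2.resize(im[130:330,130:350],None,fx=3,fy=3)
    cv2.imwrite(f"pics/{n}2.png",im[:,:,::-1])
E
python3 p.py 490.5 280.8 52 104.3
```

```text
t 5.55 p [487.8 282.2 186.5] jaw 104.6 w 55.7 F [ 0.3 -0.3 -2.1] tilt 0.11
slide [ -2.5  -2.1 134.5] twist [ 0.    -0.002  0.005]
```

View pics/wrist2.png

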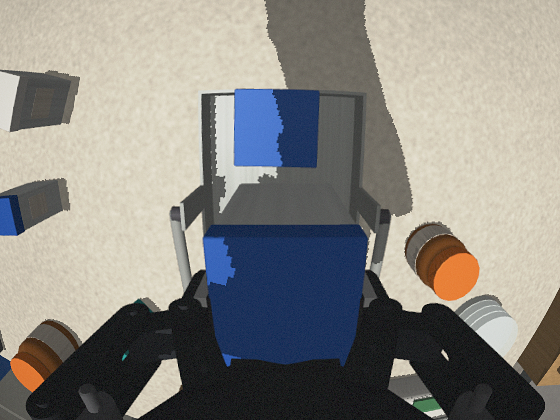

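View pics/top2.png

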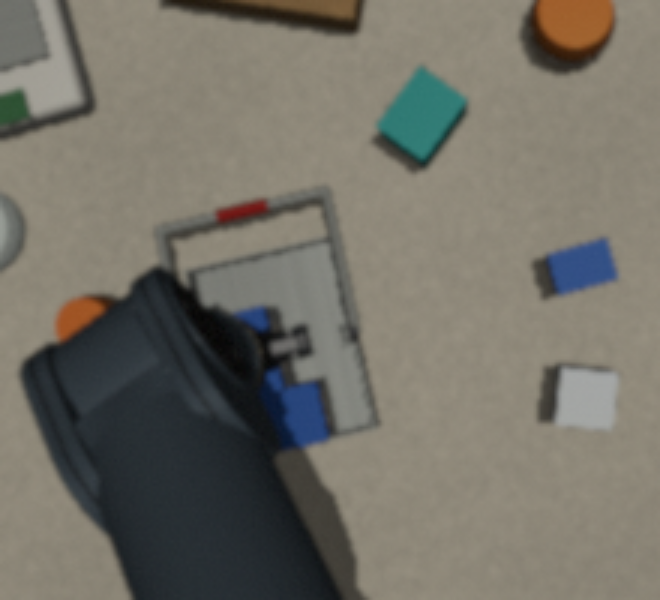

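Wrist view: the wide tin is held at (285,295), the loaded tin's lid spans (235–319, 90–166), and the basket's far wall is at row 95.

Run:
```python
from h import *
o,f=pickle.load(open("wrist2.pkl","rb"))
c=np.array([486,279.7]);t=np.deg2rad(14.3);e=np.array([np.cos(t),np.sin(t)]);n=np.array([-e[1],e[0]])
def b(uv,z):
    q=wray(o,f,uv,z)[:,:2]*1000-c;return np.stack([q@e,q@n],1).round(1)
print("loaded",b([[236,90],[319,90],[317,167],[235,164]],.093))
print("wall back corners",b([[203,94],[365,94]],.043))
for zt in (.227,.231):print("wide near edge",b([[210,227],[285,225],[362,227]],zt))
p=o["ee_pos"][:2]*1000-c;print("tcp",p@e,p@n)
```

```text
loaded [[-93.5 -31.3]
 [-93.7  28. ]
 [-37.4  27.7]
 [-39.2 -32.5]]
wall back corners [[-95.3 -68.3]
 [-96.5  74. ]]
wide near edge [[-37.7 -21.2]
 [-38.7   4.1]
 [-38.1  30.1]]
wide near edge [[-39.1 -20.2]
 [-40.1   4.1]
 [-39.5  29.1]]
tcp 0.9726218800959769 3.889912329208022
```

```bash
python3 p.py 492 282.3 110 104.3
```

```text
t 5.55 p [487.8 282.2 186.5] jaw 104.6 w 55.7 F [ 0.3 -0.3 -2.1] tilt 0.11
slide [-4.2 -1.  76.5] twist [ 0.    -0.002  0.005]
```

{"fn": "jog_arm", "kwargs": {"slide": [[-2,-1,10],[-4,-1,32],[-4,-1,56],[-4,-1,72],[-4,-1,77],[-4,-1,77]], "twist": [[0,0,0.005],[0,0,0.005],[0,0,0.005],[0,0,0.005],[0,0,0.005],[0,0,0.005]], "jaw": [0.5,0.5,0.5,0.5,0.5,0.5]}}

```text
time: 6.3
ee_pos: [0.4943, 0.2805, 0.1102]
tcp_rot: [0.383, -3.118, 0.0]
force: [-0.7, 0.1, -1.3]
width: 0.0557
```

```bash
python3 p.py 492 282.3 53 104.3
```

```text
t 6.3 p [494.3 280.5 110.2] jaw 104.01 w 55.7 F [-0.7  0.1 -1.3] tilt 0.02
slide [ 1.7  2.3 57.2] twist [-0.    -0.    -0.005]
```

{"fn": "jog_arm", "kwargs": {"slide": [[2,2,8],[2,2,25],[2,2,42],[2,2,52],[2,2,56],[2,2,57],[2,2,57]], "twist": [[0,0,-0.005],[0,0,-0.005],[0,0,-0.005],[0,0,-0.005],[0,0,-0.005],[0,0,-0.005],[0,0,-0.005]], "jaw": [0.5,0.5,0.5,0.5,0.5,0.5,0.5]}}

```text
time: 7.18
ee_pos: [0.4918, 0.2825, 0.0537]
tcp_rot: [-0.392, 3.116, 0.001]
force: [-0.4, 0.1, -1.1]
width: 0.0557
```

```bash
python3 p.py 492 282.3 53 104.3
```

```text
t 7.17 p [491.8 282.5  53.7] jaw 104.33 w 55.7 F [-0.4  0.1 -1.1] tilt 0.04
slide [-0.2 -0.2  0.7] twist [0.    0.001 0.001]
```

{"fn": "jog_arm", "kwargs": {"slide": [[0,0,1],[0,0,1.5],[0,0,1.5],[0,0,1.5],[0,0,1.5],[0,0,1.5],[0,0,1.5]], "twist": [[0,0,0],[0,0,0],[0,0,0],[0,0,0],[0,0,0],[0,0,0],[0,0,0]], "jaw": [0.5,0.5,0.5,0.75,0.85,1,1]}}

```text
time: 8.05
ee_pos: [0.4915, 0.2823, 0.0518]
tcp_rot: [0.392, -3.117, -0.0]
force: [-0.1, 0.8, -0.2]
width: 0.0853
```

{"fn": "jog_arm", "kwargs": {"slide": [[0,0,-10],[0,0,-40],[0,0,-80],[0,0,-120],[0,0,-150],[0,0,-165],[0,0,-165],[0,0,-165]], "twist": [[0,0,0],[0,0,0],[0,0,0],[0,0,0],[0,0,0],[0,0,0],[0,0,0],[0,0,0]], "jaw": [1,1,1,1,1,1,1,1]}}

```text
time: 9.05
ee_pos: [0.4909, 0.2819, 0.2156]
tcp_rot: [0.392, -3.115, 0.001]
force: [0.3, -0.0, -1.1]
width: 0.0854
```

```bash
python3 p.py 568.5 -12 218 106.4
python3 - <<'E'
from h import *
from station import bot
o=bot.get_obs();f=bot.grab_frame("wrist");pickle.dump((o,f),open("w3.pkl","wb"));cv2.imwrite("pics/w3.png",f["frame"][:,:,::-1])
E
```

```text
t 9.05 p [490.9 281.9 215.6] jaw 104.34 w 85.4 F [ 0.3 -0.  -1.1] tilt 0.11
slide [  -2.3 -304.    -2.2] twist [-0.001 -0.002 -0.036]
```

View pics/w3.png

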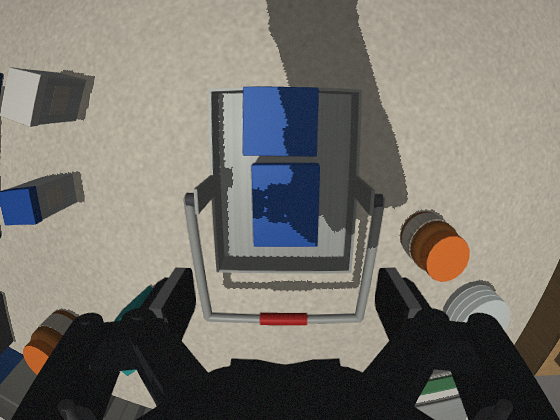

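The wide tin stands in the basket at (286,205), just clear of the loaded tin at (282,121). The red grip is at (284,319). Next I'll measure the free slot and the grip from this view.

Run:
```python
from h import *
o,f=pickle.load(open("w3.pkl","rb"))
c=np.array([486,279.7]);t=np.deg2rad(14.3);e=np.array([np.cos(t),np.sin(t)]);n=np.array([-e[1],e[0]])
def b(uv,z):
    q=wray(o,f,uv,z)[:,:2]*1000-c;return np.stack([q@e,q@n],1).round(1).tolist()
print("loaded",b([[244,87],[319,87],[318,156],[243,155]],.093))
print("wide",b([[252,164],[320,162],[317,246],[254,246]],.093))
print("rim outer",b([[211,92],[360,91],[351,270],[219,271]],.04))
hsv=cv2.cvtColor(f["frame"],cv2.COLOR_RGB2HSV)
m=((hsv[...,0]<6)|(hsv[...,0]>174))&(hsv[...,1]>150);m[:300]=0;m[335:]=0
v,u=np.nonzero(m);q=wray(o,f,np.stack([u,v],1),.074);print("grip",rect(q),b([[u.mean(),v.mean()]],.074))
```

```text
loaded [[-94.1, -31.5], [-94.0, 28.6], [-37.3, 28.5], [-38.2, -33.0]]
wide [[-30.6, -25.7], [-32.3, 30.2], [42.1, 29.9], [42.2, -25.9]]
rim outer [[-95.4, -70.8], [-96.6, 74.4], [93.8, 74.8], [95.4, -71.7]]
grip (array([596.4, 370.9]), array([ 34.8, 324.2]), 10.7) [[133.9, -0.1]]
```

{"fn": "jog_arm", "kwargs": {"slide": [[0,-15,0],[0,-55,0],[-1,-105,0],[-1,-155,0],[-2,-205,0],[-2,-255,0],[-2,-292,0],[-2,-304,0]], "twist": [[0,0,-0.01],[0,0,-0.02],[0,0,-0.036],[0,0,-0.036],[0,0,-0.036],[0,0,-0.036],[0,0,-0.036],[0,0,-0.036]], "jaw": [1,1,1,1,1,1,1,1]}}

```text
time: 10.1
ee_pos: [0.5685, -0.0159, 0.2162]
tcp_rot: [0.441, -3.109, 0.002]
force: [0.1, 0.7, 0.6]
width: 0.0861
```

{"fn": "jog_arm", "kwargs": {"slide": [[0,0,20],[0,0,60],[0,0,90],[0,0,100],[0,0,100]], "twist": [[0,0,0],[0,0,0],[0,0,0],[0,0,0],[0,0,0]], "jaw": [1,1,1,1,1]}}

```text
time: 10.72
ee_pos: [0.5685, -0.0115, 0.1166]
tcp_rot: [0.449, -3.108, -0.0]
force: [-0.6, -0.1, 0.5]
width: 0.0855
```

```bash
python3 p.py 568.5 -12 46 106.4
python3 - <<'E'
from h import *
from station import bot
o=bot.get_obs();f=bot.grab_frame("wrist");pickle.dump((o,f),open("w4.pkl","wb"));cv2.imwrite("pics/w4.png",f["frame"][:,:,::-1])
E
```

```text
t 10.72 p [568.5 -11.5 116.6] jaw 106.42 w 85.5 F [-0.6 -0.1  0.5] tilt 0.06
slide [ 0.1 -0.5 70.6] twist [ 0.    -0.001  0.   ]
```

View pics/w4.png

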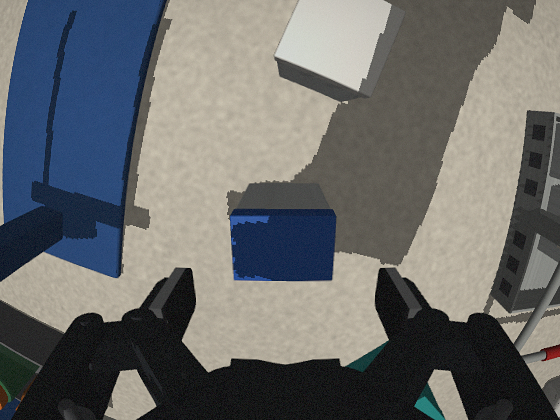

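The small blue lid at (283,245) is centred between the fingers. The white tin at (335,45) is clear. Descend and grip.

{"fn": "jog_arm", "kwargs": {"slide": [[0,0,15],[0,0,45],[0,0,65],[0,0,71],[0,0,71],[0,0,71],[0,0,71],[0,0,71]], "twist": [[0,0,0],[0,0,0],[0,0,0],[0,0,0],[0,0,0],[0,0,0],[0,0,0],[0,0,0]], "jaw": [1,1,1,1,1,0.5,0.5,0.5]}}

```text
time: 11.78
ee_pos: [0.5693, -0.0118, 0.0467]
tcp_rot: [-0.448, 3.108, -0.0]
force: [1.1, -0.8, 7.2]
width: 0.0575
```

{"fn": "jog_arm", "kwargs": {"slide": [[0,0,0],[0,0,0],[0,0,0],[0,0,-15],[0,0,-55],[0,0,-105],[0,0,-140],[0,0,-150]], "twist": [[0,0,0],[0,0,0],[0,0,0],[0,0,0],[0,0,0],[0,0,0],[0,0,0],[0,0,0]], "jaw": [0.5,0.5,0.5,0.5,0.5,0.5,0.5,0.5]}}

```text
time: 12.78
ee_pos: [0.5697, -0.0118, 0.1989]
tcp_rot: [-0.447, 3.105, -0.001]
force: [0.3, -0.4, -0.0]
width: 0.0571
```

```bash
python3 p.py 551.5 297.9 196 104.3
```

```text
t 12.78 p [569.7 -11.8 198.9] jaw 106.39 w 57.1 F [ 0.3 -0.4 -0. ] tilt 0.25
slide [-69.9 302.2   2.9] twist [-0.001  0.004  0.036]
```

{"fn": "jog_arm", "kwargs": {"slide": [[-3,12,0],[-11,48,0],[-22,95,0],[-34,145,0],[-46,195,0],[-57,245,0],[-66,288,0],[-70,302,0]], "twist": [[0,0,0],[0,0,0.01],[0,0,0.02],[0,0,0.036],[0,0,0.036],[0,0,0.036],[0,0,0.036],[0,0,0.036]], "jaw": [0.5,0.5,0.5,0.5,0.5,0.5,0.5,0.5]}}

```text
time: 13.78
ee_pos: [0.548, 0.3021, 0.1936]
tcp_rot: [0.4, -3.112, -0.001]
force: [-0.9, -0.2, -0.7]
width: 0.0574
```

{"fn": "jog_arm", "kwargs": {"slide": [[0,0,20],[0,0,45],[0,0,52],[0,0,52],[0,0,52]], "twist": [[0,0,0],[0,0,0],[0,0,0],[0,0,0],[0,0,0]], "jaw": [0.5,0.5,0.5,0.5,0.5]}}

```text
time: 14.4
ee_pos: [0.551, 0.2978, 0.1445]
tcp_rot: [-0.391, 3.116, 0.001]
force: [0.3, -0.5, -0.4]
width: 0.0576
```

```bash
python3 p.py 551.5 297.9 50.5 104.3
python3 - <<'E'
from h import *
from station import bot
o=bot.get_obs();f=bot.grab_frame("wrist");pickle.dump((o,f),open("w5.pkl","wb"));cv2.imwrite("pics/w5.png",f["frame"][:,:,::-1])
E
```

```text
t 14.4 p [551.  297.8 144.5] jaw 104.32 w 57.6 F [ 0.3 -0.5 -0.4] tilt 0.06
slide [-0.4 -0.1 94. ] twist [0.    0.001 0.   ]
```

View pics/w5.png

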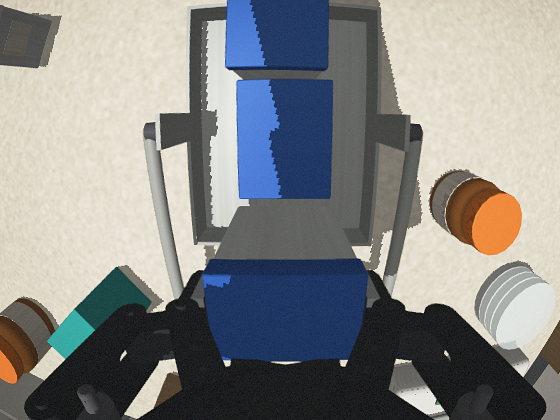

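Run:
```python
from h import *
o,f=pickle.load(open("w5.pkl","rb"))
c=np.array([486,279.7]);t=np.deg2rad(14.3);e=np.array([np.cos(t),np.sin(t)]);n=np.array([-e[1],e[0]])
def b(uv,z):
    q=wray(o,f,uv,z)[:,:2]*1000-c;return np.stack([q@e,q@n],1).round(1).tolist()
print("wide",b([[238,80],[333,80],[330,198],[239,198]],.093))
print("held near edge",b([[207,262],[285,262],[365,262]],.1445+.0435))
print("rim",b([[190,8],[380,8],[374,243],[194,243]],.04))
```

```text
wide [[-29.6, -25.5], [-29.6, 30.2], [42.3, 29.9], [42.4, -26.4]]
held near edge [[40.3, -24.7], [39.9, 2.1], [40.2, 29.5]]
rim [[-97.1, -71.4], [-97.2, 75.3], [94.8, 77.1], [95.0, -74.5]]
```

Run:
```python
from h import *
o,f=pickle.load(open("w5.pkl","rb"))
cv2.imwrite("pics/w5c.png",cv2.resize(f["frame"][190:340,180:390],None,fx=3.5,fy=3.5,interpolation=cv2.INTER_CUBIC)[:,:,::-1])
c=np.array([486,279.7]);t=np.deg2rad(14.3);e=np.array([np.cos(t),np.sin(t)]);n=np.array([-e[1],e[0]])
def b(uv,z):
    q=wray(o,f,uv,z)[:,:2]*1000-c;return np.stack([q@e,q@n],1).round(1).tolist()
for r in (262,270,275,280):print(r,b([[285,r]],.188))
print("bottom edge",b([[235,207],[330,207]],.098))
```

```text
262 [[39.9, 2.1]]
270 [[42.9, 2.1]]
275 [[44.8, 2.1]]
280 [[46.8, 2.1]]
bottom edge [[46.7, -28.3], [46.7, 29.4]]
```

View pics/w5c.png

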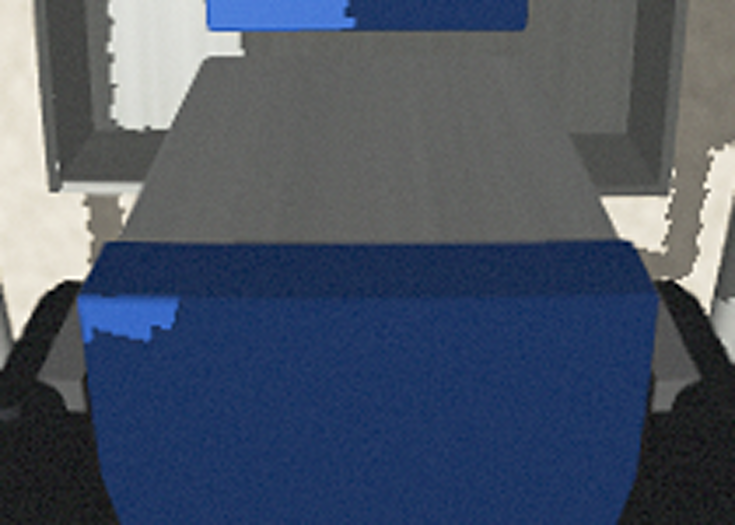

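The tin's lower edge sits only about 3–4 mm from the wide tin, so I'll shift 3 mm towards basket +x and then lower it.

{"fn": "jog_arm", "kwargs": {"slide": [[-3,0,8],[-3,0,30],[-3,0,60],[-3,0,82],[-3,0,91],[-3,0,93],[-3,0,95],[-3,0,95]], "twist": [[0,0,0],[0,0,0],[0,0,0],[0,0,0],[0,0,0],[0,0,0],[0,0,0],[0,0,0]], "jaw": [0.5,0.5,0.5,0.5,0.5,0.5,0.5,0.5]}}

```text
time: 15.45
ee_pos: [0.5541, 0.2988, 0.0498]
tcp_rot: [-0.392, 3.116, 0.001]
force: [0.6, 0.4, 1.9]
width: 0.0574
```

{"fn": "jog_arm", "kwargs": {"slide": [[0,0,0],[0,0,0.5],[0,0,0.5],[0,0,0.5],[0,0,0.5],[0,0,0.5]], "twist": [[0,0,0],[0,0,0],[0,0,0],[0,0,0],[0,0,0],[0,0,0]], "jaw": [0.5,0.5,0.75,0.85,1,1]}}

```text
time: 16.2
ee_pos: [0.5535, 0.2984, 0.0482]
tcp_rot: [0.392, -3.117, 0.0]
force: [0.6, 0.1, 0.7]
width: 0.0852
```

{"fn": "jog_arm", "kwargs": {"slide": [[0,0,-10],[0,0,-40],[0,0,-80],[0,0,-120],[0,0,-150],[0,0,-165],[0,0,-165],[0,0,-165]], "twist": [[0,0,0],[0,0,0],[0,0,0],[0,0,0],[0,0,0],[0,0,0],[0,0,0],[0,0,0]], "jaw": [1,1,1,1,1,1,1,1]}}

```text
time: 17.2
ee_pos: [0.553, 0.2981, 0.212]
tcp_rot: [0.392, -3.115, 0.001]
force: [0.5, 0.7, -0.1]
width: 0.0855
```

```bash
python3 p.py
python3 - <<'E'
from h import *
from station import bot
for n in ["wrist","scene"]:
    o=bot.get_obs();f=bot.grab_frame(n);pickle.dump((o,f),open(n+"6.pkl","wb"));cv2.imwrite(f"pics/{n}6.png",f["frame"][:,:,::-1])
E
```

```text
t 17.2 p [553.  298.1 212. ] jaw 104.34 w 85.5 F [ 0.5  0.7 -0.1] tilt 0.11
```

View pics/wrist6.png

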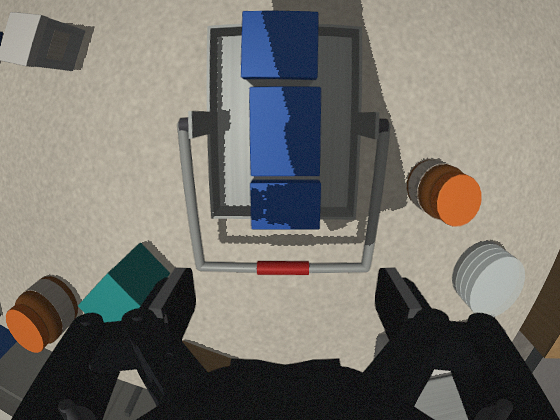

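View pics/scene6.png

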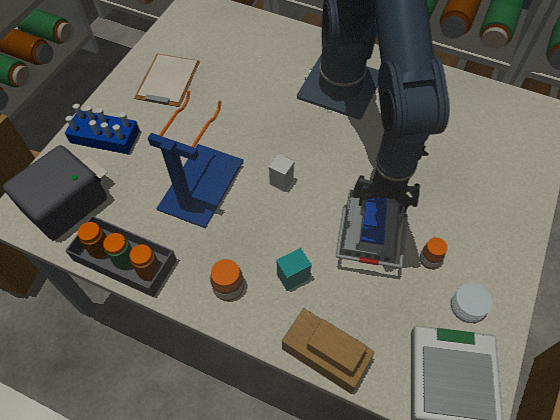

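```bash
python3 - <<'E'
from h import *
from station import bot
o,f=pickle.load(open("wrist6.pkl","rb"))
c=np.array([486,279.7]);t=np.deg2rad(14.3);e=np.array([np.cos(t),np.sin(t)]);n=np.array([-e[1],e[0]])
def b(uv,z):
    q=wray(o,f,uv,z)[:,:2]*1000-c;return np.stack([q@e,q@n],1).round(1).tolist()
hsv=cv2.cvtColor(f["frame"],cv2.COLOR_RGB2HSV)
m=((hsv[...,0]<6)|(hsv[...,0]>174))&(hsv[...,1]>150);m[:255]=0;m[280:]=0;m[:,:250]=0;m[:,315:]=0
v,u=np.nonzero(m);uv=np.stack([u,v],1);q=wray(o,f,uv,.073);print("grip",rect(q),b([[u.mean(),v.mean()]],.073),u.min(),u.max(),v.min(),v.max())
print("small",b([[250,181],[321,181],[320,229],[251,229]],.093),"wide",b([[250,88],[321,87],[321,176],[249,176]],.093),"load",b([[243,11],[319,12],[318,80],[241,77]],.093))
print("rim",b([[210,29],[358,29],[353,215],[211,216]],.04))
print("bail corners",b([[197,268],[370,267]],.071), "pivots",b([[183,124],[384,125]],.095))
print(bot.get_obs()["joint_pos"].round(3))
E
python3 p.py 619 313 160 14.3 619 313 160 194.3
```

```text
grip (array([617.6, 312.8]), array([14.2, 49.7]), 14.4) [[135.8, -0.8]] 257 308 261 274
small [[47.1, -26.9], [47.0, 31.5], [88.8, 31.9], [88.9, -27.2]] wide [[-28.7, -25.9], [-29.6, 30.2], [42.8, 31.3], [42.9, -27.6]] load [[-94.2, -31.9], [-93.0, 28.8], [-35.2, 27.8], [-37.9, -33.1]]
rim [[-95.2, -70.9], [-95.2, 72.2], [92.8, 71.8], [94.2, -74.5]]
bail corners [[138.8, -85.8], [137.3, 86.5]] pivots [[-1.7, -81.2], [-0.9, 82.2]]
[-0.555  0.522 -0.022  1.593  0.013  1.029  1.24 ]
t 17.3 p [553.  298.1 211.9] jaw 104.34 w 85.2 F [-0.5 -0.1 -0.3] tilt 0.14
slide [-67.8  -1.9  51.7] twist [-2.000e-03 -1.000e-03  1.571e+00]
slide [-67.8  -1.9  51.7] twist [ 1.00e-03 -2.00e-03 -1.57e+00]
```

Three lids stand in a row at (280,45), (285,130), (286,204), and the small tin's gaps are about 4–6 mm each side. The grip is at (618,313) and the bar lies square to the basket. Next I'll rotate 90° and narrow the jaws.

{"fn": "jog_arm", "kwargs": {"slide": [[-5,0,0],[-16,0,0],[-28,0,0],[-40,-1,0],[-52,-1,0],[-62,-1,5],[-66,-1,15],[-67,-1,30]], "twist": [[0,0,0.1],[0,0,0.28],[0,0,0.46],[0,0,0.64],[0,0,0.82],[0,0,1.0],[0,0,1.18],[0,0,1.36]], "jaw": [1,0.8,0.6,0.4,0.4,0.4,0.4,0.4], "squeeze": 40}}

```text
time: 18.3
ee_pos: [0.6188, 0.314, 0.182]
tcp_rot: [-1.663, -2.665, 0.001]
force: [0.0, 0.6, -0.2]
width: 0.0341
```

```bash
python3 p.py 618 313 140 14.3
```

```text
t 18.3 p [618.8 314.  182. ] jaw 26.07 w 34.1 F [ 0.   0.6 -0.2] tilt 0.05
slide [-0.5 -1.1 42. ] twist [-0.001  0.     0.205]
```

{"fn": "jog_arm", "kwargs": {"slide": [[0,-1,10],[0,-1,25],[0,-1,40],[0,-1,42],[0,-1,42],[0,-1,42]], "twist": [[0,0,0.1],[0,0,0.18],[0,0,0.205],[0,0,0.205],[0,0,0.205],[0,0,0.205]], "jaw": [0.36,0.36,0.36,0.36,0.36,0.36]}}

```text
time: 19.05
ee_pos: [0.6182, 0.3137, 0.1419]
tcp_rot: [1.919, 2.487, 0.001]
force: [0.2, 0.4, 0.9]
width: 0.0304
```

```bash
python3 p.py 618 313 53 14.3;python3 - <<'E'
from h import *
from station import bot
o=bot.get_obs();f=bot.grab_frame("wrist");pickle.dump((o,f),open("w7.pkl","wb"));cv2.imwrite("pics/w7.png",f["frame"][:,:,::-1])
E
```

```text
t 19.05 p [618.2 313.7 141.9] jaw 14.69 w 30.4 F [0.2 0.4 0.9] tilt 0.06
slide [-0.6 -0.5 88.9] twist [ 0.001 -0.     0.007]
```

View pics/w7.png

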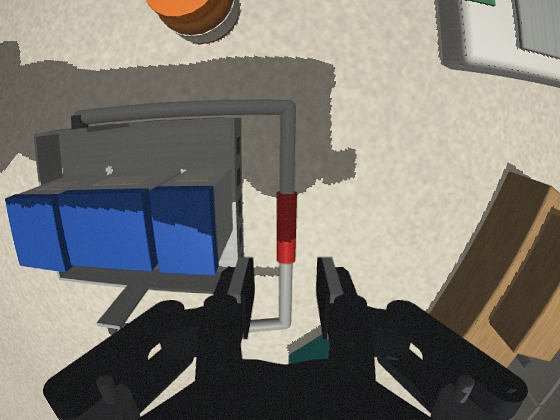

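Fingers straddle the red sleeve (286,227) from above, centred on the bar column. The tins are clear to the left.

{"fn": "jog_arm", "kwargs": {"slide": [[0,0,10],[0,0,35],[0,0,60],[0,0,80],[0,0,88],[0,0,88],[0,0,88]], "twist": [[0,0,0.007],[0,0,0.007],[0,0,0.007],[0,0,0.007],[0,0,0.007],[0,0,0.007],[0,0,0.007]], "jaw": [0.36,0.36,0.36,0.36,0.36,0.36,0.36]}}

```text
time: 19.98
ee_pos: [0.6184, 0.3138, 0.0542]
tcp_rot: [1.928, 2.479, 0.002]
force: [-0.9, 0.6, 0.4]
width: 0.0308
```

{"fn": "jog_arm", "kwargs": {"slide": [[0,0,0],[0,0,0],[0,0,0],[0,0,0],[0,0,0]], "twist": [[0,0,0],[0,0,0],[0,0,0],[0,0,0],[0,0,0]], "jaw": [0.05,0.05,0.05,0.05,0.05], "squeeze": 40}}

```text
time: 20.6
ee_pos: [0.6184, 0.3139, 0.0542]
tcp_rot: [1.928, 2.48, 0.002]
force: [-0.3, 0.2, 6.1]
width: 0.0126
```

```bash
python3 p.py 618 313 53 14.3
```

```text
t 20.6 p [618.4 313.9  54.2] jaw 14.27 w 12.6 F [-0.3  0.2  6.1] tilt 0.1
slide [-0.8 -0.6  1.2] twist [ 0.002 -0.    -0.001]
```

{"fn": "jog_arm", "kwargs": {"slide": [[0,1,-7],[0,2,-17],[0,2,-29],[0,1,-41],[0,-1,-53],[0,-4,-65],[0,-8,-77],[0,-13,-88]], "twist": [[0,0,0],[0,0,0],[0,0,0],[0,0,0],[0,0,0],[0,0,0],[0,0,0],[0,0,0]], "jaw": [0.05,0.05,0.05,0.05,0.05,0.05,0.05,0.05]}}

```text
time: 21.6
ee_pos: [0.6051, 0.3104, 0.1423]
tcp_rot: [1.928, 2.48, 0.001]
force: [3.8, 1.0, -1.5]
width: 0.0127
```

```bash
python3 p.py 618 313 53 14.3;python3 - <<'E'
from h import *
from station import bot
f=bot.grab_frame("scene");cv2.imwrite("pics/s8.png",cv2.resize(f["frame"][150:330,260:500],None,fx=3,fy=3)[:,:,::-1])
E
```

```text
t 21.6 p [605.1 310.4 142.3] jaw 14.26 w 12.7 F [ 3.8  1.  -1.5] tilt 0.04
slide [-0.7 13.  89.3] twist [ 0.001 -0.    -0.001]
```

View pics/s8.png

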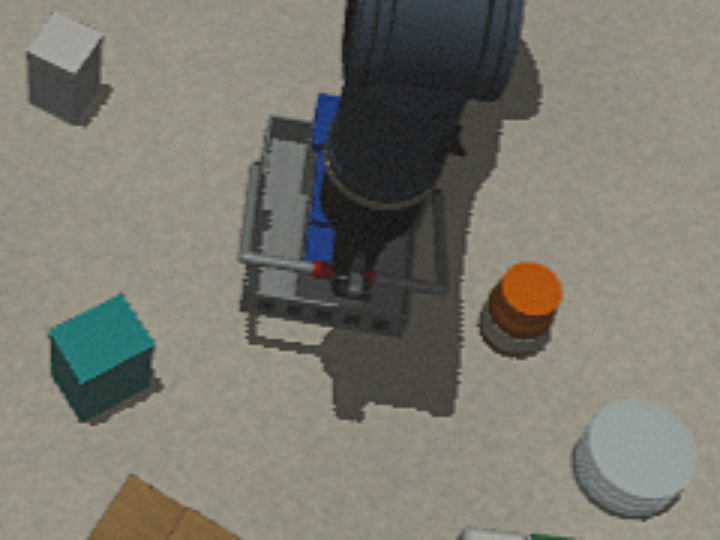

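The handle is rising with the gripper on the red sleeve (crop ~345,270), and the basket hasn't moved. Continue the arc.

{"fn": "jog_arm", "kwargs": {"slide": [[0,-7,-12.5],[0,-16,-24.5],[0,-26,-35.5],[0,-37,-45],[0,-48,-54],[0,-61,-61],[0,-74,-67],[0,-88,-71.5]], "twist": [[0,0,0],[0,0,0],[0,0,0],[0,0,0],[0,0,0],[0,0,0],[0,0,0],[0,0,0]], "jaw": [0.05,0.05,0.05,0.05,0.05,0.05,0.05,0.05]}}

```text
time: 22.65
ee_pos: [0.5225, 0.2895, 0.2163]
tcp_rot: [1.926, 2.477, 0.013]
force: [8.6, 1.9, 19.9]
width: 0.0124
```

```bash
python3 p.py 485 279.5 217 14.3
```

```text
t 22.65 p [522.5 289.5 216.3] jaw 14.25 w 12.4 F [ 8.6  1.9 19.9] tilt 0.51
slide [ -0.5 -38.8  -1. ] twist [ 0.009 -0.002 -0.001]
```

{"fn": "jog_arm", "kwargs": {"slide": [[0,0,-2],[0,0,-3]], "twist": [[0,0,0],[0,0,0]], "jaw": [0.05,0.05]}}

```text
time: 22.9
ee_pos: [0.5204, 0.289, 0.2173]
tcp_rot: [1.928, 2.479, 0.004]
force: [5.7, 1.8, 4.6]
width: 0.0125
```

```bash
python3 p.py 485 279.5 217 14.3;python3 - <<'E'
from h import *
from station import bot
for n in["scene","wrist"]:
  o=bot.get_obs();f=bot.grab_frame(n);im=f["frame"];pickle.dump((o,f),open(n+"9.pkl","wb"))
  if n=="scene":im=cv2.resize(im[120:300,260:500],None,fx=3,fy=3)
  cv2.imwrite(f"pics/{n}9.png",im[:,:,::-1])
E
```

```text
t 22.9 p [520.4 289.  217.3] jaw 14.27 w 12.5 F [5.7 1.8 4.6] tilt 0.17
slide [ -0.4 -36.6   0.2] twist [ 0.003 -0.001 -0.   ]
```

View pics/scene9.png

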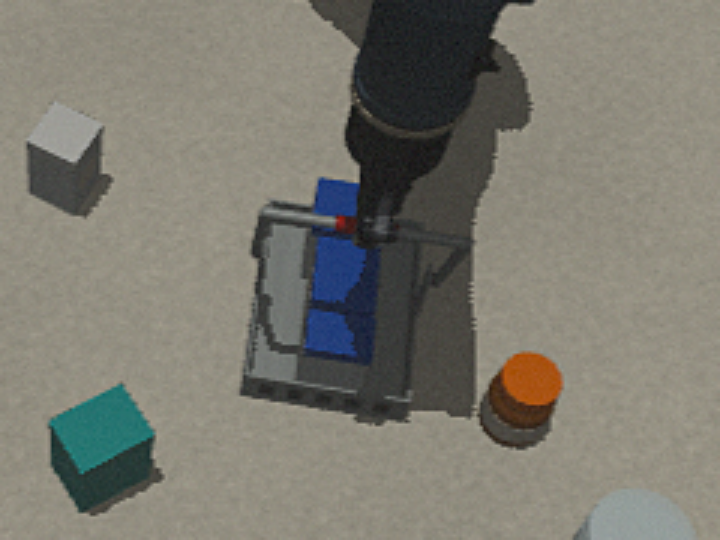

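View pics/wrist9.png

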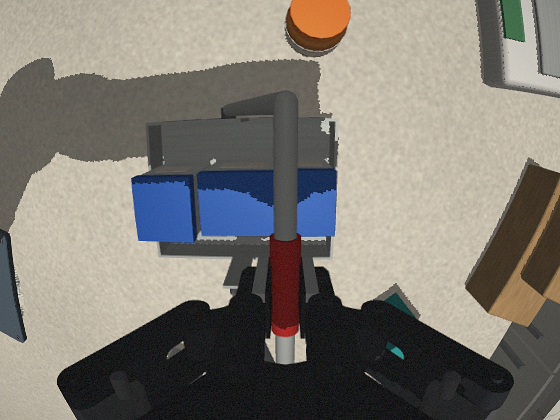

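Run:
```python
from h import *
o,f=pickle.load(open("scene9.pkl","rb"));P=cloud(f)
print(o["ee_pos"])
# bar visible: crop px (275..335, 208..220)/3 + (260,120)
for u in range(349,378,4):
    col=P[185:200,u];col=col[(col[:,2]>.19)&(col[:,2]<.26)];
    if len(col):i=col[:,2].argmax();print(u,len(col),col[i].round(4),np.median(col,0).round(4))
```

```text
[0.52037929 0.28895599 0.2173278 ]
349 7 [0.5426 0.2133 0.234 ] [0.5405 0.214  0.2276]
353 5 [0.5363 0.2212 0.2348] [0.539  0.2225 0.2294]
357 4 [0.5383 0.2322 0.2356] [0.5387 0.2326 0.2328]
361 4 [0.5326 0.2408 0.2332] [0.534  0.2419 0.2293]
365 4 [0.5318 0.2507 0.234 ] [0.5327 0.2512 0.2334]
369 4 [0.5263 0.2594 0.2319] [0.5285 0.2606 0.2293]
373 5 [0.5298 0.2704 0.2349] [0.5294 0.2704 0.2315]
377 6 [0.5299 0.2803 0.237 ] [0.5259 0.2797 0.2335]
```

{"fn": "jog_arm", "kwargs": {"slide": [[0,-6,-2],[0,-14,-4],[0,-22,-5],[0,-30,-6],[0,-36,-6],[0,-38,-6],[0,-38,-6]], "twist": [[0,0,0],[0,0,0],[0,0,0],[0,0,0],[0,0,0],[0,0,0],[0,0,0]], "jaw": [0.05,0.05,0.05,0.05,0.05,0.05,0.05]}}

```text
time: 23.88
ee_pos: [0.4829, 0.2795, 0.223]
tcp_rot: [-1.928, -2.48, -0.002]
force: [0.4, 1.1, 12.6]
width: 0.0123
```

```bash
python3 p.py 485 279.5 217 14.3
```

```text
t 23.88 p [482.9 279.5 223. ] jaw 14.28 w 12.3 F [ 0.4  1.1 12.6] tilt 0.07
slide [-0.5  2.1  6. ] twist [ 0.001 -0.001 -0.   ]
```

{"fn": "jog_arm", "kwargs": {"slide": [[0,0,0],[0,0,2],[0,0,5],[0,0,7],[0,0,7],[0,0,7],[0,0,7],[0,0,7]], "twist": [[0,0,0],[0,0,0],[0,0,0],[0,0,0],[0,0,0],[0,0,0],[0,0,0],[0,0,0]], "jaw": [0.22,0.22,0.22,0.22,0.05,0.05,0.05,0.05], "squeeze": 60}}

```text
time: 24.88
ee_pos: [0.4827, 0.2792, 0.2143]
tcp_rot: [-1.928, -2.48, 0.002]
force: [0.0, -0.1, -7.9]
width: 0.0125
```

{"fn": "jog_arm", "kwargs": {"slide": [[0,0,0],[0,0,-1],[0,0,-4],[0,0,-8],[0,0,-12],[0,0,-16],[0,0,-20],[0,0,-20]], "twist": [[0,0,0],[0,0,0],[0,0,0],[0,0,0],[0,0,0],[0,0,0],[0,0,0],[0,0,0]], "jaw": [0.05,0.05,0.05,0.05,0.05,0.05,0.05,0.05]}}

```text
time: 25.88
ee_pos: [0.4833, 0.2795, 0.2352]
tcp_rot: [1.928, 2.48, 0.001]
force: [0.4, -0.0, -8.7]
width: 0.0122
```

```bash
python3 p.py 440 0 350 2;python3 - <<'E'
from h import *
from station import bot
for n in["scene","wrist"]:
  o=bot.get_obs();f=bot.grab_frame(n);im=f["frame"];pickle.dump((o,f),open(n+"10.pkl","wb"))
  if n=="scene":im=cv2.resize(im[120:300,260:500],None,fx=3,fy=3)
  cv2.imwrite(f"pics/{n}10.png",im[:,:,::-1])
E
```

```text
t 25.88 p [483.3 279.5 235.2] jaw 14.27 w 12.2 F [ 0.4 -0.  -8.7] tilt 0.04
slide [-260.2 -110.7 -115. ] twist [ 0.001 -0.     0.214]
```

View pics/scene10.png

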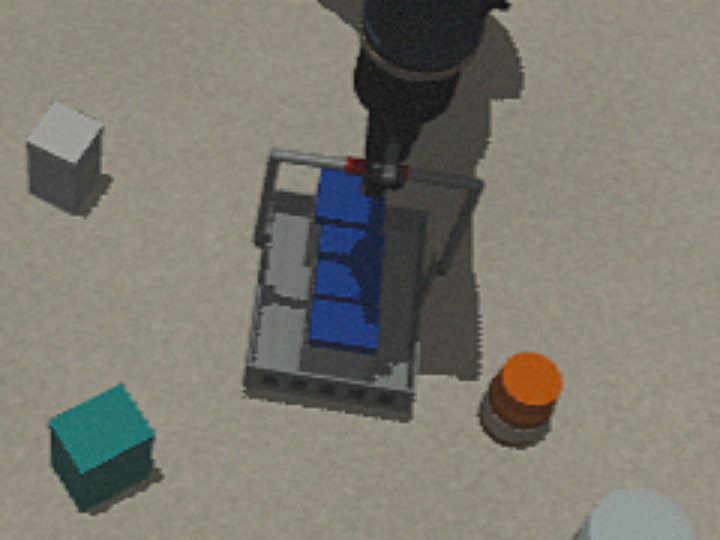

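View pics/wrist10.png

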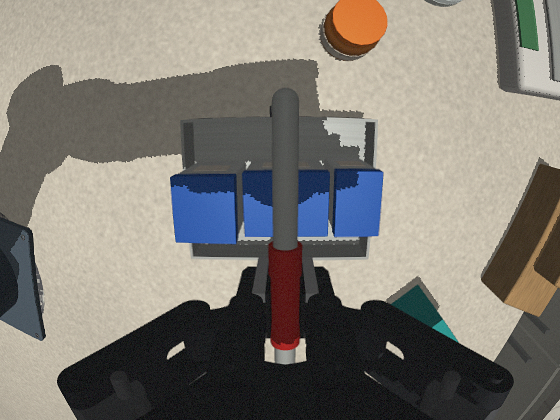

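The wrist force is −8.7 N, about the loaded basket's weight, so it's off the bench. All three tins are upright and evenly spaced in wrist view, at (205,208), (286,203), (357,203). Lift higher.

{"fn": "jog_arm", "kwargs": {"slide": [[0,0,-5],[0,0,-17],[0,0,-35],[0,0,-56],[0,0,-78],[0,0,-98],[0,0,-111],[0,0,-118]], "twist": [[0,0,0],[0,0,0],[0,0,0],[0,0,0],[0,0,0],[0,0,0],[0,0,0],[0,0,0]], "jaw": [0.05,0.05,0.05,0.05,0.05,0.05,0.05,0.05]}}

```text
time: 26.98
ee_pos: [0.4832, 0.2794, 0.3536]
tcp_rot: [1.928, 2.48, 0.001]
force: [0.1, 0.6, -8.0]
width: 0.0121
```

```bash
python3 p.py 450 0 353 2 415 -234 353 2
```

```text
t 26.98 p [483.2 279.4 353.6] jaw 14.26 w 12.1 F [ 0.1  0.6 -8. ] tilt 0.05
slide [-262.6 -101.     0.5] twist [ 0.001 -0.     0.214]
slide [-4.807e+02 -1.926e+02  3.000e-01] twist [ 0.001 -0.     0.214]
```

{"fn": "jog_arm", "kwargs": {"slide": [[-6,-2,0],[-19,-7,0],[-37,-14,0],[-60,-23,0],[-84,-32,0],[-108,-42,0],[-132,-51,0],[-157,-60,0]], "twist": [[0,0,0.01],[0,0,0.02],[0,0,0.03],[0,0,0.045],[0,0,0.06],[0,0,0.08],[0,0,0.1],[0,0,0.12]], "jaw": [0.05,0.05,0.05,0.05,0.05,0.05,0.05,0.05]}}

```text
time: 27.98
ee_pos: [0.4634, 0.1107, 0.3529]
tcp_rot: [-2.075, -2.359, -0.001]
force: [-0.5, 0.3, -8.6]
width: 0.0121
```

```bash
python3 p.py 450 0 353 2 415 -234 353 2
```

```text
t 27.98 p [463.4 110.7 352.9] jaw 7.31 w 12.1 F [-0.5  0.3 -8.6] tilt 0.02
slide [-1.081e+02 -2.740e+01 -1.000e-01] twist [ 0.    -0.     0.093]
slide [-3.357e+02 -9.190e+01 -2.000e-01] twist [ 0.    -0.     0.093]
```

{"fn": "jog_arm", "kwargs": {"slide": [[-25,-7,0],[-50,-14,0],[-76,-21,0],[-102,-28,0],[-128,-35,0],[-154,-42,0],[-180,-49,0],[-206,-56,0]], "twist": [[0,0,0.015],[0,0,0.03],[0,0,0.045],[0,0,0.06],[0,0,0.075],[0,0,0.085],[0,0,0.092],[0,0,0.094]], "jaw": [0.05,0.05,0.05,0.05,0.05,0.05,0.05,0.05]}}

```text
time: 28.98
ee_pos: [0.434, -0.1007, 0.3529]
tcp_rot: [2.183, 2.259, 0.0]
force: [0.8, 0.1, -8.5]
width: 0.012
```

```bash
python3 p.py 415 -234 353 2
```

```text
t 28.98 p [ 434.  -100.7  352.9] jaw 1.97 w 12.0 F [ 0.8  0.1 -8.5] tilt 0.02
slide [-1.326e+02 -2.360e+01 -1.000e-01] twist [ 0.    -0.    -0.001]
```

{"fn": "jog_arm", "kwargs": {"slide": [[-25,-4,0],[-48,-9,0],[-70,-12,0],[-90,-16,0],[-107,-19,0],[-120,-21,0],[-129,-23,0],[-133,-24,0]], "twist": [[0,0,0],[0,0,0],[0,0,0],[0,0,0],[0,0,0],[0,0,0],[0,0,0],[0,0,0]], "jaw": [0.05,0.05,0.05,0.05,0.05,0.05,0.05,0.05]}}

```text
time: 29.98
ee_pos: [0.4151, -0.2332, 0.3528]
tcp_rot: [-2.183, -2.259, 0.0]
force: [-1.1, 0.4, -7.9]
width: 0.0121
```

```bash
python3 p.py 415 -234 353 2;python3 - <<'E'
from h import *
from station import bot
for n in["scene","wrist","top"]:
  o=bot.get_obs();f=bot.grab_frame(n);im=f["frame"];pickle.dump((o,f),open(n+"11.pkl","wb"))
  if n=="scene":im=cv2.resize(im[30:240,120:390],None,fx=2.8,fy=2.8)
  if n=="top":im=cv2.resize(im[150:330,340:500],None,fx=3,fy=3)
  cv2.imwrite(f"pics/{n}11.png",im[:,:,::-1])
E
```

```text
t 29.98 p [ 415.1 -233.2  352.8] jaw 1.98 w 12.1 F [-1.1  0.4 -7.9] tilt 0.01
slide [-0.8 -0.1 -0.2] twist [-0. -0. -0.]
```

View pics/scene11.png

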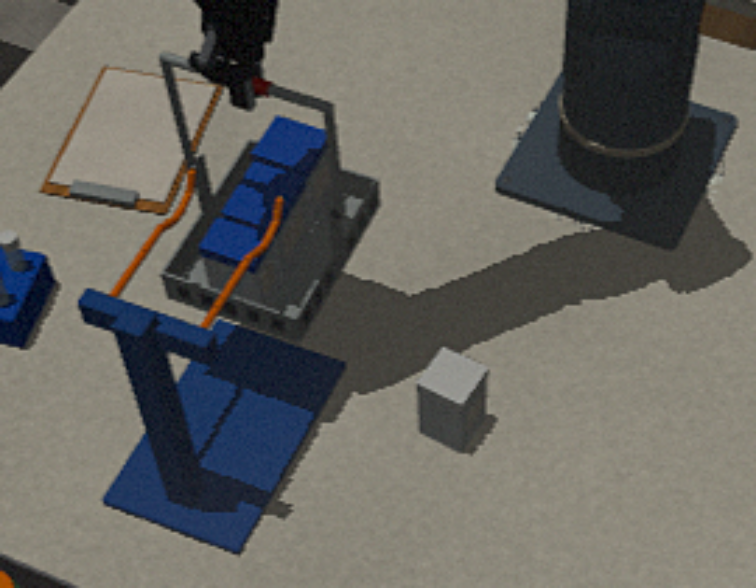

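View pics/wrist11.png

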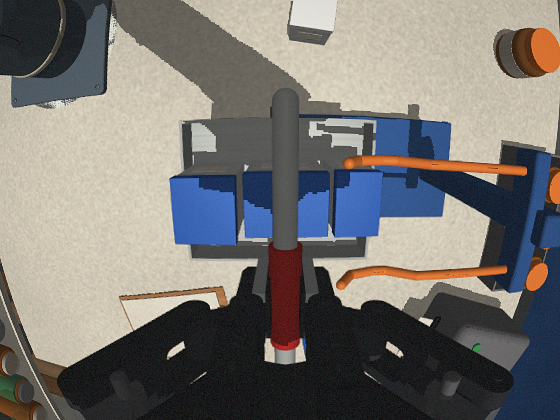

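View pics/top11.png

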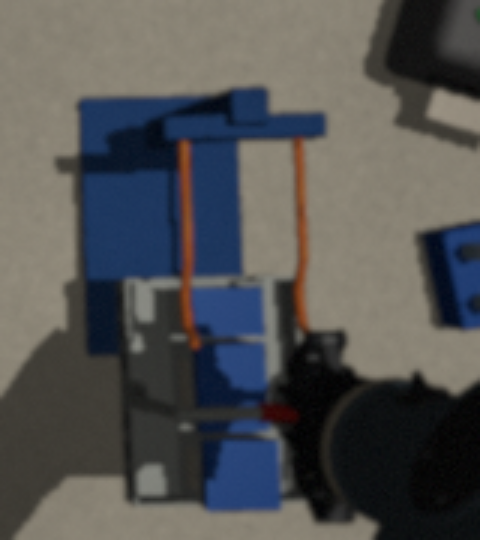

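Run:
```python
from h import *
o,f=pickle.load(open("wrist11.pkl","rb"))
print("tips",(wray(o,f,[[349,164],[341,286]],.283)*1000).round(1).tolist())
print("prong mid",(wray(o,f,[[430,163],[430,272]],.275)*1000).round(1).tolist())
print("sleeve ends",(wray(o,f,[[286,246],[286,344]],.374)*1000).round(1).tolist(),"bar end",(wray(o,f,[[285,90]],.37)*1000).round(1).tolist())
hs=cv2.cvtColor(f["frame"],cv2.COLOR_RGB2HSV)
for z in(.259,.268):pass
o,f=pickle.load(open("top11.pkl","rb"));P=cloud(f)
# bar: crop (180..260, 411)/3 -> u 400..427, v 287
for u in range(398,430,4):
    c=P[278:296,u];c=c[(c[:,2]>.34)&(c[:,2]<.4)]
    if len(c):print(u,c.mean(0).round(4),c[:,2].max().round(4))
o,f=pickle.load(open("scene11.pkl","rb"));P=cloud(f)
for u in range(212,238,4):
    c=P[55:75,u];c=c[(c[:,2]>.34)&(c[:,2]<.4)]
    if len(c):print("s",u,c.mean(0).round(4),c[:,2].max().round(4))
# rim levels from scene/top
o,f=pickle.load(open("top11.pkl","rb"));P=cloud(f)
hs=cv2.cvtColor(f["frame"],cv2.COLOR_RGB2HSV)
m=(P[...,2]>.2)&(P[...,2]<.26)&(abs(hs[...,0].astype(int)-112)<12)&(hs[...,1]>120);m[:240]=0;m[:,:395]=0;m[:,440:]=0
q=P[m];A=np.c_[q[:,:2],np.ones(len(q))];s=np.linalg.lstsq(A,q[:,2],rcond=None)[0];print("lid plane",len(q),s,q[:,2].mean())
```

```text
tips [[455.7, -187.9, 283.0], [458.7, -279.8, 283.0]]
prong mid [[518.6, -184.2, 275.0], [534.8, -272.4, 275.0]]
sleeve ends [[414.4, -209.2, 374.0], [416.3, -260.4, 374.0]] bar end [[411.8, -148.0, 370.0]]
398 [ 0.4149 -0.1487  0.3739] 0.3777
402 [ 0.4133 -0.1564  0.3773] 0.3809
406 [ 0.4146 -0.1646  0.3786] 0.3798
410 [ 0.4146 -0.1733  0.3779] 0.38
414 [ 0.4147 -0.1818  0.3781] 0.3804
418 [ 0.4156 -0.191   0.3761] 0.3789
422 [ 0.4159 -0.1991  0.3777] 0.3793
426 [ 0.4159 -0.2079  0.3769] 0.3802
s 212 [ 0.4129 -0.2183  0.3748] 0.3842
s 216 [ 0.4158 -0.2053  0.3757] 0.3806
s 220 [ 0.4151 -0.1944  0.3761] 0.3801
s 224 [ 0.4163 -0.1824  0.3768] 0.3791
s 228 [ 0.4165 -0.1712  0.3766] 0.3806
s 232 [ 0.4143 -0.1613  0.3753] 0.376
s 236 [ 0.4154 -0.1502  0.369 ] 0.3782
lid plane 1427 [-0.02473802 -0.00401866  0.24150407] 0.23240065224998796
```

Scene view: the loaded basket hangs level, outside the prong tips (tips at scene crop (190,170) and (278,200)). In the wrist view the tips are at (349,164) and (341,286). The bar axis is about 0.374 m up and the sleeve is centred at y≈−0.235. Move over the tips while lowering part of the way.

{"fn": "jog_arm", "kwargs": {"slide": [[0,2,3],[0,8,10],[0,19,20],[0,33,31],[0,48,40],[0,62,46],[0,72,49],[0.5,78,50]], "twist": [[0,0,0],[0,0,0],[0,0,0],[0,0,0],[0,0,0],[0,0,0],[0,0,0],[0,0,0]], "jaw": [0.05,0.05,0.05,0.05,0.05,0.05,0.05,0.05]}}

```text
time: 31.12
ee_pos: [0.4939, -0.2296, 0.3026]
tcp_rot: [-2.182, -2.26, 0.001]
force: [0.4, 0.3, -7.9]
width: 0.0122
```

{"fn": "jog_arm", "kwargs": {"slide": [[0,1,0],[0,1,0],[0,1,0]], "twist": [[0,0,0],[0,0,0],[0,0,0]], "jaw": [0.05,0.05,0.05]}}

```text
time: 31.5
ee_pos: [0.4938, -0.2297, 0.3031]
tcp_rot: [2.183, 2.259, 0.0]
force: [-0.1, -0.3, -8.1]
width: 0.0125
```

```bash
python3 p.py 494 -230 250 2;python3 - <<'E'
from h import *
from station import bot
for n in["scene","wrist"]:
  o=bot.get_obs();f=bot.grab_frame(n);im=f["frame"];pickle.dump((o,f),open(n+"12.pkl","wb"))
  if n=="scene":im=cv2.resize(im[30:240,120:390],None,fx=2.8,fy=2.8)
  cv2.imwrite(f"pics/{n}12.png",im[:,:,::-1])
E
```

```text
t 31.5 p [ 493.8 -229.7  303.1] jaw 1.98 w 12.5 F [-0.1 -0.3 -8.1] tilt 0.02
slide [-0.3  0.1 53.1] twist [ 0. -0. -0.]
```

View pics/scene12.png

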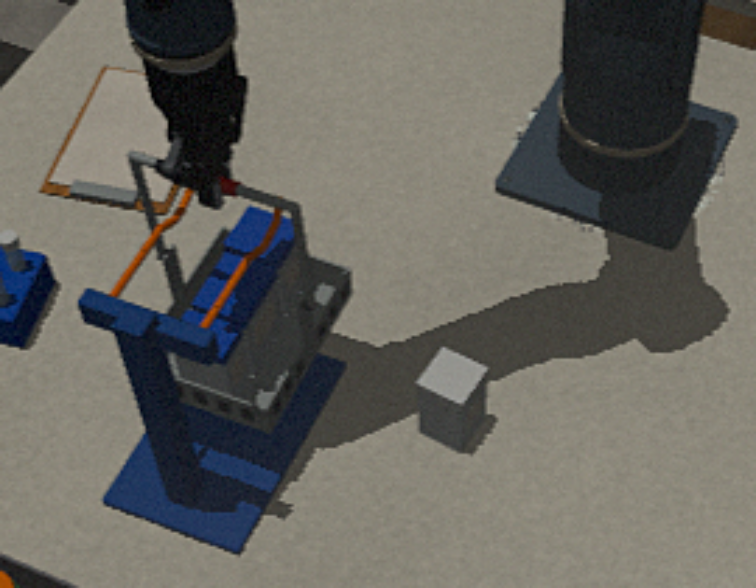

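View pics/wrist12.png

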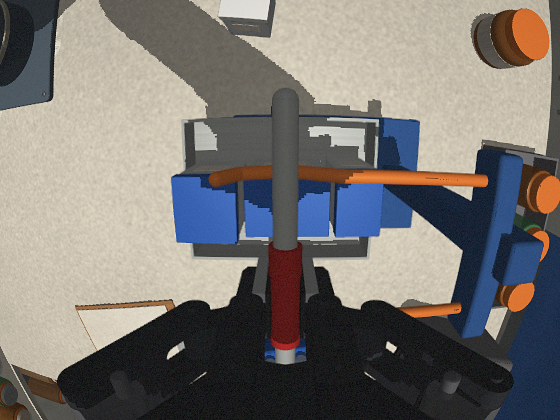

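Both prongs pass under the bar between the arms: wrist view prong at (290,175), far prong at (430,310). Lower it.

{"fn": "jog_arm", "kwargs": {"slide": [[0,0,5],[0,0,14],[0,0,25],[0,0,36],[0,0,45],[0,0,50],[0,0,51],[0,0,51]], "twist": [[0,0,0],[0,0,0],[0,0,0],[0,0,0],[0,0,0],[0,0,0],[0,0,0],[0,0,0]], "jaw": [0.05,0.05,0.05,0.05,0.05,0.05,0.05,0.05]}}

```text
time: 32.6
ee_pos: [0.4943, -0.2297, 0.252]
tcp_rot: [2.182, 2.26, 0.0]
force: [0.6, 0.7, -7.8]
width: 0.0122
```

{"fn": "jog_arm", "kwargs": {"slide": [[0,0,1],[0,0,2],[0,0,3],[0,0,4],[0,0,4]], "twist": [[0,0,0],[0,0,0],[0,0,0],[0,0,0],[0,0,0]], "jaw": [0.05,0.05,0.05,0.05,0.05]}}

```text
time: 33.22
ee_pos: [0.4941, -0.2295, 0.2477]
tcp_rot: [-2.182, -2.26, 0.0]
force: [1.4, -0.7, -8.1]
width: 0.012
```

{"fn": "jog_arm", "kwargs": {"slide": [[0,0,0.5],[0,0,1],[0,0,1.5],[0,0,2]], "twist": [[0,0,0],[0,0,0],[0,0,0],[0,0,0]], "jaw": [0.05,0.05,0.05,0.05]}}

```text
time: 33.72
ee_pos: [0.4944, -0.2297, 0.2467]
tcp_rot: [2.182, 2.259, 0.001]
force: [-4.4, 3.6, 10.2]
width: 0.0119
```

{"fn": "jog_arm", "kwargs": {"slide": [[0,0,0.5],[0,0,1],[0,0,1]], "twist": [[0,0,0],[0,0,0],[0,0,0]], "jaw": [0.05,0.05,0.05]}}

```text
time: 34.1
ee_pos: [0.4944, -0.2296, 0.2465]
tcp_rot: [2.181, 2.259, 0.003]
force: [-6.3, 6.0, 16.0]
width: 0.0118
```

```bash
python3 p.py 494 -230 250 2;python3 - <<'E'
from h import *
from station import bot
for n in["scene","wrist"]:
  o=bot.get_obs();f=bot.grab_frame(n);im=f["frame"];pickle.dump((o,f),open(n+"13.pkl","wb"))
  if n=="scene":im=cv2.resize(im[70:200,130:270],None,fx=4.5,fy=4.5,interpolation=cv2.INTER_CUBIC)
  cv2.imwrite(f"pics/{n}13.png",im[:,:,::-1])
E
```

```text
t 34.1 p [ 494.4 -229.6  246.5] jaw 2.0 w 11.8 F [-6.3  6.  16. ] tilt 0.12
slide [-0.3 -0.4 -3.5] twist [ 0.002 -0.     0.   ]
```

View pics/scene13.png

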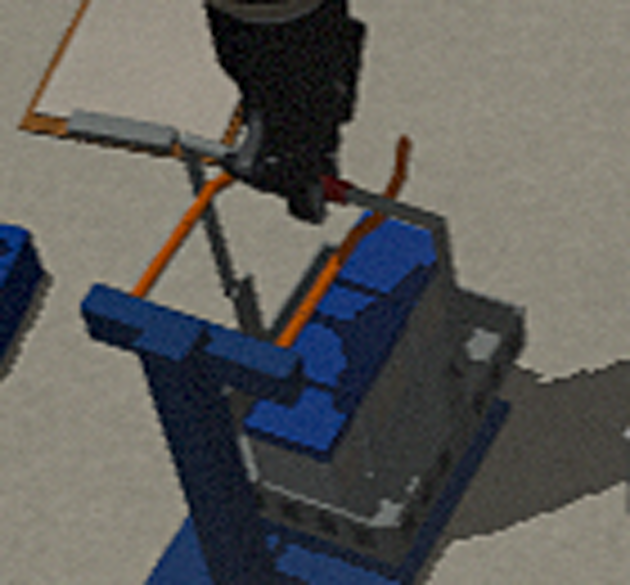

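View pics/wrist13.png

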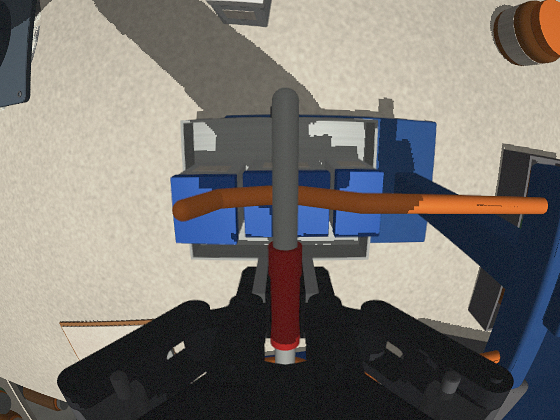

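The bar is in the dips: contact force is +16 N and the bar crosses the prong dip at wrist (285,195). Back off a little, then open slowly.

{"fn": "jog_arm", "kwargs": {"slide": [[0,0,-0.7],[0,0,-1.4],[0,0,-1.4],[0,0,-1.4],[0,0,-1.4]], "twist": [[0,0,0],[0,0,0],[0,0,0],[0,0,0],[0,0,0]], "jaw": [0.05,0.05,0.05,0.05,0.05], "squeeze": 30}}

```text
time: 34.83
ee_pos: [0.4943, -0.2296, 0.2467]
tcp_rot: [2.182, 2.26, 0.001]
force: [-3.4, 3.4, 6.9]
width: 0.0122
```

{"fn": "jog_arm", "kwargs": {"slide": [[0,0,0],[0,0,0],[0,0,0],[0,0,0],[0,0,0],[0,0,0],[0,0,0],[0,0,0]], "twist": [[0,0,0],[0,0,0],[0,0,0],[0,0,0],[0,0,0],[0,0,0],[0,0,0],[0,0,0]], "jaw": [0.14,0.16,0.18,0.21,0.25,0.3,0.36,0.4]}}

```text
time: 35.83
ee_pos: [0.4942, -0.2296, 0.2462]
tcp_rot: [2.182, 2.26, -0.0]
force: [-0.2, -0.5, -0.6]
width: 0.0338
```

```bash
python3 p.py 494 -230 250 2;python3 - <<'E'
from h import *
from station import bot
for n in["wrist"]:
  o=bot.get_obs();f=bot.grab_frame(n);im=f["frame"];pickle.dump((o,f),open(n+"14.pkl","wb"))
  cv2.imwrite(f"pics/{n}14.png",im[:,:,::-1])
E
```

```text
t 35.83 p [ 494.2 -229.6  246.2] jaw 2.01 w 33.8 F [-0.2 -0.5 -0.6] tilt 0.0
slide [-0.4 -0.2 -3.8] twist [-0.  0.  0.]
```

View pics/wrist14.png

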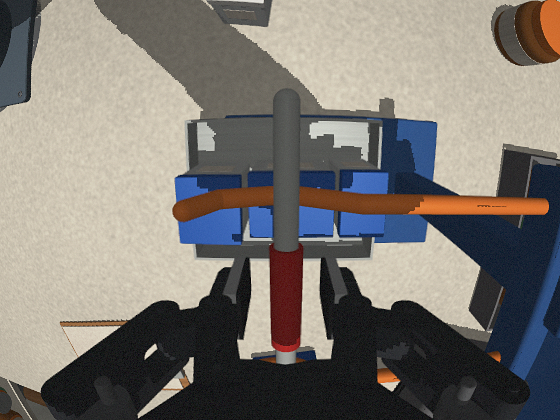

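Released, and the bar stays seated. Let it settle, then go straight up.

{"fn": "jog_arm", "kwargs": {"slide": [[0,0,0],[0,0,0],[0,0,-8],[0,0,-25],[0,0,-50],[0,0,-80],[0,0,-110],[0,0,-135]], "twist": [[0,0,0],[0,0,0],[0,0,0],[0,0,0],[0,0,0],[0,0,0],[0,0,0],[0,0,0]], "jaw": [0.45,0.45,0.45,0.45,0.45,0.45,0.45,0.45]}}

```text
time: 36.88
ee_pos: [0.4941, -0.2298, 0.383]
tcp_rot: [2.182, 2.259, 0.001]
force: [0.1, 0.8, -0.1]
width: 0.0385
```

{"fn": "jog_arm", "kwargs": {"slide": [[0,-5,-5],[0,-20,-5],[0,-40,-5],[0,-55,-5],[0,-60,-5],[0,-60,-5],[0,-60,-5],[0,-60,-5]], "twist": [[0,0,0],[0,0,0],[0,0,0],[0,0,0],[0,0,0],[0,0,0],[0,0,0],[0,0,0]], "jaw": [0.45,0.45,0.45,0.45,0.45,0.45,0.45,0.45]}}

```text
time: 37.88
ee_pos: [0.4346, -0.2315, 0.386]
tcp_rot: [-2.182, -2.26, 0.001]
force: [-0.1, -0.1, -0.5]
width: 0.0387
```

```bash
cat > chk.py <<'E'
import sys;from h import *
from station import bot
k=sys.argv[1]
for n in["scene","wrist","top"]:
  o=bot.get_obs();f=bot.grab_frame(n);im=f["frame"];pickle.dump((o,f),open(n+k+".pkl","wb"))
  if n=="scene":im=cv2.resize(im[70:200,130:270],None,fx=4.5,fy=4.5,interpolation=cv2.INTER_CUBIC)
  if n=="top":
    P=cloud(f);hs=cv2.cvtColor(f["frame"],cv2.COLOR_RGB2HSV)
    m=(P[...,2]>.1)&(P[...,2]<.15)&(abs(hs[...,0].astype(int)-112)<12)&(hs[...,1]>120);m[:200]=0;m[:,:370]=0;m[:,450:]=0
    q=P[m];A=np.c_[q[:,:2],np.ones(len(q))]
    if len(q)>20:print("lid plane",len(q),np.linalg.lstsq(A,q[:,2],rcond=None)[0][:2].round(4),q.mean(0).round(4))
    im=cv2.resize(im[150:330,340:500],None,fx=3,fy=3)
  cv2.imwrite(f"pics/{n}{k}.png",im[:,:,::-1])
E
python3 chk.py 15
```

```text
lid plane 951 [ 0.0027 -0.0176] [ 0.4852 -0.2296  0.1262]
```

View pics/scene15.png

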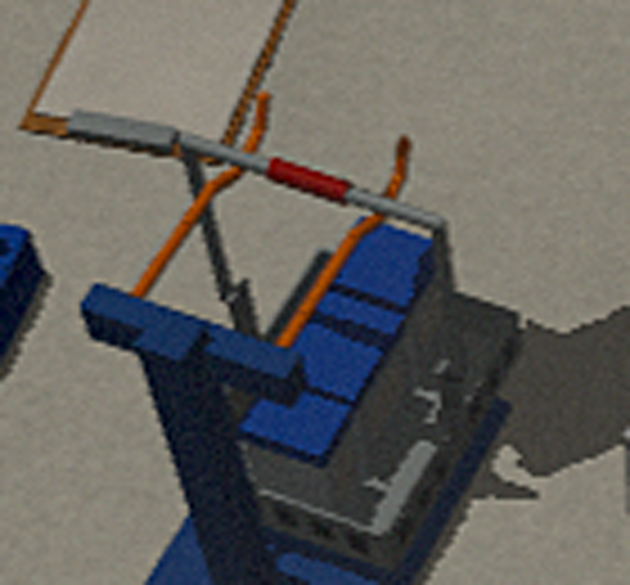

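View pics/wrist15.png

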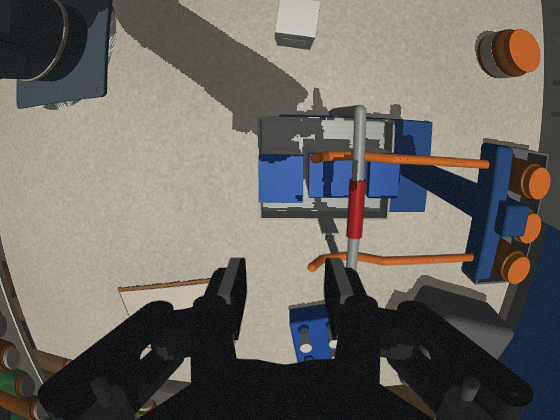

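View pics/top15.png

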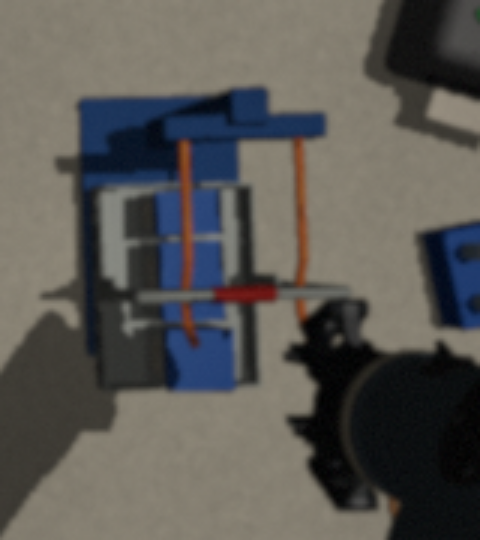

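The bar lies in both dips: in the scene crop the crossings are at (235,165) and (370,210), with the sleeve midway. The tins are upright. Wait for the swing to die, then check again.

{"fn": "jog_arm", "kwargs": {"slide": [[0,0,0],[0,0,-10],[0,0,-20],[0,0,-30],[0,0,-30],[0,0,-30],[0,0,-30],[0,0,-30]], "twist": [[0,0,0],[0,0,0],[0,0,0],[0,0,0],[0,0,0],[0,0,0],[0,0,0],[0,0,0]], "jaw": [0.45,0.45,0.45,0.45,0.45,0.45,0.45,0.45]}}

```text
time: 39.02
ee_pos: [0.4342, -0.2316, 0.416]
tcp_rot: [-2.182, -2.26, 0.0]
force: [-0.1, -0.4, 0.6]
width: 0.0385
```

{"fn": "jog_arm", "kwargs": {"slide": [[0,0,0],[0,0,0],[0,0,0],[0,0,0],[0,0,0],[0,0,0],[0,0,0],[0,0,0]], "twist": [[0,0,0],[0,0,0],[0,0,0],[0,0,0],[0,0,0],[0,0,0],[0,0,0],[0,0,0]], "jaw": [0.45,0.45,0.45,0.45,0.45,0.45,0.45,0.45]}}

```text
time: 40.02
ee_pos: [0.4342, -0.2316, 0.4162]
tcp_rot: [-2.182, -2.26, 0.0]
force: [0.4, -0.7, 0.3]
width: 0.0384
```

{"fn": "jog_arm", "kwargs": {"slide": [[0,0,0],[0,0,0],[0,0,0],[0,0,0],[0,0,0],[0,0,0],[0,0,0],[0,0,0]], "twist": [[0,0,0],[0,0,0],[0,0,0],[0,0,0],[0,0,0],[0,0,0],[0,0,0],[0,0,0]], "jaw": [0.45,0.45,0.45,0.45,0.45,0.45,0.45,0.45]}}

```text
time: 41.02
ee_pos: [0.4342, -0.2317, 0.4162]
tcp_rot: [2.182, 2.26, -0.0]
force: [0.8, -1.0, -0.7]
width: 0.0385
```

```bash
python3 chk.py 16; python3 chk.py 17
python3 - <<'E'
from h import *
for n in("scene","wrist","top"):
    a=[pickle.load(open(f"{n}{k}.pkl","rb"))[1] for k in(15,16,17)]
    d=lambda i,j:(np.abs(a[i]["frame"].astype(int)-a[j]["frame"]).max(2)>60)[60:230].sum()
    print(n,d(0,1),d(1,2))
o,f=pickle.load(open("top16.pkl","rb"));P=cloud(f)
o0,f0=pickle.load(open("top0.pkl","rb"))
for nm,(u,v) in dict(white=(325,262),jb=(321,136),js=(160,238)).items():
    print(nm,np.median(P[v-5:v+5,u-5:u+5].reshape(-1,3),0).round(4),np.median(cloud(f0)[v-5:v+5,u-5:u+5].reshape(-1,3),0).round(4))
E
```

```text
lid plane 955 [ 0.003  -0.0085] [ 0.485  -0.2296  0.1263]
lid plane 951 [ 0.0027 -0.012 ] [ 0.485  -0.2296  0.1261]
scene 215 0
wrist 13163 103
top 0 0
white [ 0.4482 -0.0144  0.091 ] [ 0.447  -0.0154  0.0903]
jb [ 0.804  -0.0021  0.0951] [ 0.804  -0.0011  0.0957]
js [0.5097 0.4544 0.0796] [0.5098 0.4541 0.0801]
```

View pics/scene17.png

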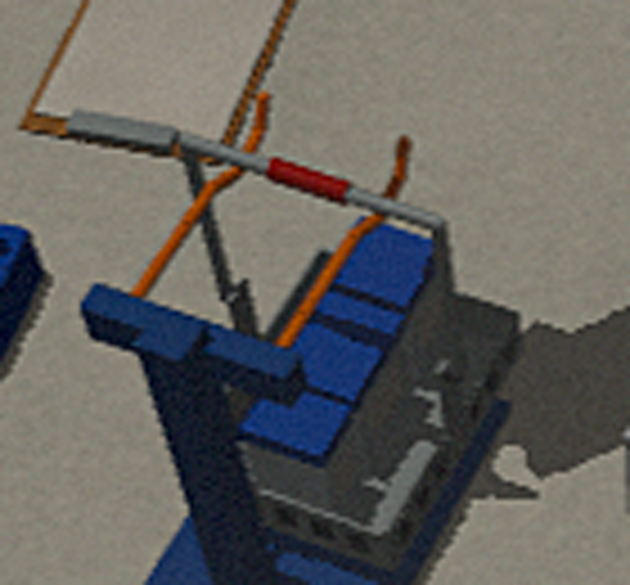

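The basket hangs level and still, with the bar in both dips. The bystanders haven't moved and the gripper is clear. Handing in.

```bash
python3 -c "
from station import bot
print(bot.hand_in())"
```

```text
the job is handed in; nothing more can be done
None
```

I stood the wide and small blue-lidded tins in the basket beside the loaded one. Then I raised the handle, carried the basket over, hung it on the double hook and let go. The job was handed in at about 41 s; no verdict is reported.

**Last checks:**
- **Hook:** the handle bar lies in the dips of both prongs.
- **Level:** the lids' tilt measures no more than about 0.7°, all three at the same height.
- **Still:** the last two scene and top pictures showed no change at all. The wrist pictures differed by 103 pixels, which I did not look into.
- **Bystanders:** the white-lidded tin and both jars read within 2 mm of where they started.
- **Clear of the basket:** wrist force is near zero, with the open gripper well above.

**One thing went slightly off:** while I raised the handle, the bar slipped about 5–7 mm in the pads and the contact force reached about 20 N. I re-gripped with the handle upright before lifting, and the basket carried normally after that.

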